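# Take a bearing reading on the cellar pump

## Task

Set the pump's speed lever to idle, that is, lined up with the one long mark on the quadrant beside it, and let it go. Then take the vibration pen out of its stand and press its spring tip gently on the ringed spot of the sloping bearing pad, with the pen square to the pad and the tip pushed about half-way in. Finish while still holding the pen steadily there, with the lever at idle; do not disturb the other things on the bench.

Things in the scene. Friction and masses are not known exactly. Their poses are not given: they have to be found in the camera images.
- pump: Green motor pump on a dark steel skid 190 x 360 mm, fixed to the bench. Origin on the skid's underside near its middle, at bench level; z up; y along the shaft: ribbed motor at -y (top 138 mm above the bench), bearing housing at y = 10 to 90 mm (top 127 mm), wider pump casing at y = 88 to 147 mm (top 151 mm). The grey control box with the speed lever is at the -y end.
- speed_lever (a joint): Angle of the speed lever (rad), 0 to 1.6 between stops; hinge along the pump's y axis. At 0 it leans 0.8 from upright to the pump's -x, at 0.8 it is upright; growing values swing it to +x. Friction keeps it where it is left; about 2 N at the grip moves it. Idle is 0.5, in line with the quadrant's one long mark; the short marks are at 0, 1.05 and 1.6. It starts at 0.95 to 1.5.
- lever_hinge (a point): Point on the hinge axis of the speed lever in the plane in which it swings, 100 mm above the bench. The quadrant, a fixed steel arc of radius 56 mm about the hinge, lies 25 mm to the motor side (pump +y) of this plane; its long mark reaches out to radius 87 mm.
- lever_grip (a point): Centre of the lever's grip, 115 mm from the hinge: a black cross-bar of 24 mm diameter and 36 mm length along the pump's y axis, on a steel rod of 10 mm diameter. Can be pinched from above over its ends (36 mm) or pushed. At idle its top is 222 mm above the bench.
- pad: Measuring pad: flat round top, 44 mm in diameter, of an aluminium stub on the bearing housing, fixed to the pump. Origin at the middle of its face, 145 mm above the bench: the centre of the marked spot, circled by a thin dark ring of 22 mm diameter. z points out of the face: it leans 0.349 rad (20 degrees) from vertical towards the pump's -x.
- pen: Vibration pen, about 0.17 kg, upright in its stand, tip down. Origin: middle of the lower end of its steel nose; z runs up the pen. Nose 19 mm thick up to z = 70 mm, collar 38 mm in diameter at 70 to 77 mm, square grey grip 28 x 28 mm (sides along pen x and y) at 77 to 152 mm, the top: take it there. In the stand its origin is 30 mm above the bench; raise it 90 mm to clear the stand.
- pen_tip (a point): End of the pen's spring tip, a thin rod of 7 mm diameter with a round end; on the pen's axis, 16 mm beyond the nose (pen z = -16 mm) when free.
- plunger (a joint): How far the pen's spring tip is pushed in (m), 0 free to 0.010 at its stop. The spring starts at about 0.9 N and takes 0.45 N more per mm: 3.2 N at 5 mm (half-way), 5.4 N at 10 mm.
- pen_stand: Plywood stand of the pen, 90 x 90 mm, 100 mm high, fixed to the bench; origin under its middle. The pen hangs in a 26 mm hole in the middle of its top. It stands to the left or to the right of the pump.
- paint_tin: Bystander: metal tin, 90 mm in diameter, 100 mm high, origin under its middle. Stands on the other side of the pump from the pen stand.
- jar: Bystander: glass jar, 72 mm in diameter, 100 mm high, origin under its middle.
- jam_jar: Bystander: amber jar, 60 mm in diameter, 80 mm high, origin under its middle.
- wrench: Bystander: wrench lying on the bench.
- brush: Bystander: brush lying on the bench.
- offcut: Bystander: wooden board 60 x 160 x 22 mm lying on the bench behind the pump, origin under its middle.
- pipe_elbow: Bystander: copper pipe elbow, legs of 60 mm, 34 mm thick, lying on the bench.

How it is judged:
By the outcome, as a careful person would: the job done as asked, in the order asked, and still so for the second after the job is handed in, while the arm keeps its last pose, push and grip.
It also fails if it takes over 53 s, if anything falls off the work surface, if the arm or the gripper's body presses on something with over 40 N, if the wrist force passes 120 N, or if a joint passes its speed limit or range.

## Robot

A 7-joint arm with a two-finger parallel gripper is mounted at the origin on the work surface. World frame = base frame: x ahead of the robot, y to its left, z up, the work surface at z = 0. Lengths are in m, angles in rad, forces in N, time in s.
With the tool pointing down it reaches from about 0.35 to 0.9 m from the base axis. Payload 8.1 kg.
Tool frame: the origin (TCP) lies midway between the tips of the shut fingers; the grasp point (between the pads) lies 19 mm behind it; z points along the fingers, y is the direction in which the jaws open and shut (so a half turn about z gives the same grasp; the last joint's range is limited). The gripper opens to 92 mm and grips with 3 to 60 N. Pads are 19 mm wide; open, the fingers measure 130 mm over their backs; the gripper's body (75 mm by 190 mm) begins 47 mm behind the grasp point.
Start: joints at [1.14, 0.434, 0.025, 1.573, -0.012, 1.134, -0.075], TCP at [0.201, -0.592, 0.227] pointing down, gripper open.
Joint ranges: [-2.62, 2.62], [-0.44, 2.09], [-1.27, 1.32], [0.08, 2.57], [-1.32, 4.46], [0.12, 2], [-2.74, 2.74]. Speed limits (rad/s): [2.22, 2.22, 3.01, 3.01, 3.14, 3.14, 3.14].

## Interface

Orientations are given as a unit quaternion [w, x, y, z].
In Python, from workcell import ctrl gives the robot as it stands. The module is installed in compiled form; this text tells all that it offers.
- The arm moves only by the tool jog_arm, never from a script. Its argument "targets" is a list of rows, each an object with "xyz": the shift along the tool's x, y, z in units of 25 mm (1.0 is 25 mm), a list of three; "turn": the turn about the tool's z in rad. A call has 1 to 10 rows; each row is the pose to reach, as a shift and turn from the pose commanded when the call began, along the tool's axes at that moment; what a row does not reach only later rows make up. A row lasts 1/12 s, in which the tool goes at most 41.7 mm and 7.16 degrees, less where a joint would pass 70% of its speed; a pose out of reach is approached as far as the arm can. A call with a gripper value outside its range is refused whole. "claw" is the opening, from 0 (shut) to 1 (fully open), set as the call begins (left out, the last holds). The fingers move at their own pace and stop on an object; "force" is the grip in N (left out, the last holds). Time passes only in rows, so rows that repeat a pose let the fingers close. It gives the time, the measured TCP pose, the force and the opening at its end, in the units of the state.
- ctrl.read_state(): the state, without advancing time (a new reading comes with each control period).
- ctrl.read_camera(name): name is "scene" or "top" or "wrist"; returns (picture, depth): 480x640x3 uint8, blue, green, red; 480x640 float32, m along the optical axis (not along the pixel's ray), 0 where there is no reading.
- ctrl.calibration(name): a dict with "camera_matrix" (3x3 intrinsics, pixels), "k1" (the pictures are not rectified: a ray, as slopes to the right and down, at radius r is drawn at 1 + k1 r^2 times it, then the intrinsics apply), "rvec" (rotation vector, rad) and "tvec" (3), from world to camera coordinates, as OpenCV has them. Camera axes: x right, y down, z forward; pixel columns grow to the right and rows downward; lengths in m; the calibration is good to about 2 mm. A picture is of the moment at which its call begins: read the wrist's pose just before it. calibration takes no time and is no camera call; for the wrist camera it gives the pose at the moment of the call.
- ctrl.finish_job(): hands the job in, once; it reports no verdict.
The state is a dict: "time": time; "joints": joint angles; "dq": joint speeds; "effort": joint torques, N m; "position": TCP position; "tcp_rot": TCP orientation; "contact_force": force on the tool from outside, world axes, zero at the start; "wrist_torque": the same for the moment, N m; "grip_width": finger opening in m.
Only numpy, scipy, OpenCV 4.12 (cv2) and the standard library are available. Lean on these libraries where they do the work, as an engineer would, in place of code of your own. Each camera call takes 0.05 s, during which the arm holds its last target.

## Working session

There is one attempt and no reset: what is moved stays moved. The work goes in short steps, Python scripts to look and compute and a tool call to move; the robot and the scene stay as the last step left them, time stands still between calls to the robot, and variables do not carry over. Pictures are saved under pics/ and viewed, and the job is handed in when it is done.

Besides the shell and the picture viewer there is one more tool, called in YAML: its name, and indented under it one key for each argument. jog_arm: Moves the arm, as the interface text tells. Its arguments: {"type":"object","properties":{"targets":{"type":"array"},"claw":{"type":"number"},"force":{"type":"number"}},"required":["targets"]}

```bash
mkdir -p pics; ls; python3 - <<'E'
from workcell import ctrl
import cv2,numpy as np
np.set_printoptions(precision=4,suppress=True)
print(ctrl.read_state())
for n in("scene","top","wrist"):
    c=ctrl.calibration(n);print(n,c)
    p,d=ctrl.read_camera(n);cv2.imwrite(f"pics/{n}0.png",p);np.save(f"pics/{n}0.npy",d)
E
```

```text
pics
{'time': 0.0, 'joints': array([ 1.1404,  0.4352,  0.0249,  1.5741, -0.0116,  1.134 , -0.0751]), 'dq': array([-0.    , -0.0002, -0.0008, -0.0001, -0.0002, -0.0002, -0.0005]), 'effort': array([ -0.001 , -66.785 ,   0.9851, -31.4453,  -0.0604,   0.0429,
         0.0002]), 'position': array([ 0.201 , -0.5912,  0.2259]), 'tcp_rot': array([-0.0008,  0.9866,  0.1632, -0.0002]), 'contact_force': array([0.4109, 0.2775, 0.1802]), 'wrist_torque': array([-0.0199, -0.0737,  0.0227]), 'grip_width': 0.09175375905099326}
scene {'camera_matrix': array([[571.4321,   0.    , 320.2542],
       [  0.    , 571.4321, 243.7   ],
       [  0.    ,   0.    ,   1.    ]]), 'k1': 0.02108709747391035, 'rvec': array([ 1.6137,  1.7023, -0.8428]), 'tvec': array([ 0.0254, -0.2174,  1.66  ])}
top {'camera_matrix': array([[444.8568,   0.    , 321.4073],
       [  0.    , 444.8568, 241.0475],
       [  0.    ,   0.    ,   1.    ]]), 'k1': 0.0274437451210265, 'rvec': array([ 2.0528, -2.1206,  0.2631]), 'tvec': array([0.0316, 0.5708, 1.1181])}
wrist {'camera_matrix': array([[398.3483,   0.    , 322.9679],
       [  0.    , 398.3483, 230.6743],
       [  0.    ,   0.    ,   1.    ]]), 'k1': -0.009895931593996812, 'rvec': array([-2.3678,  1.6971,  0.233 ]), 'tvec': array([-0.624 , -0.0327,  0.3909])}
```

View pics/scene0.png

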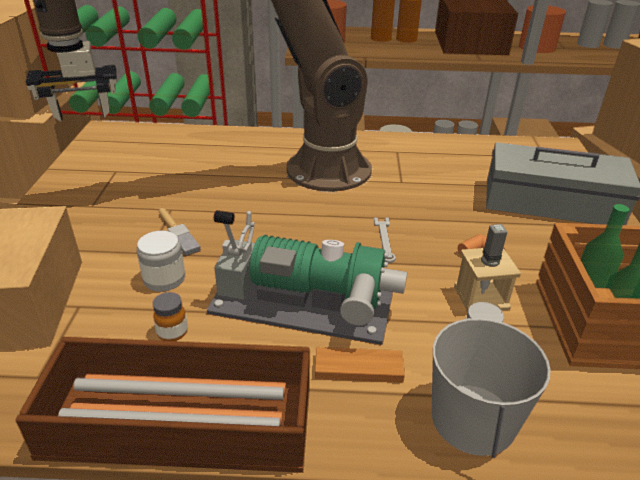

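View pics/top0.png

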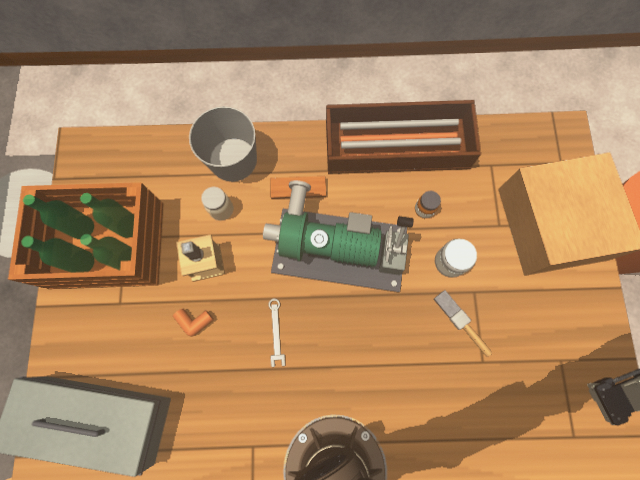

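View pics/wrist0.png

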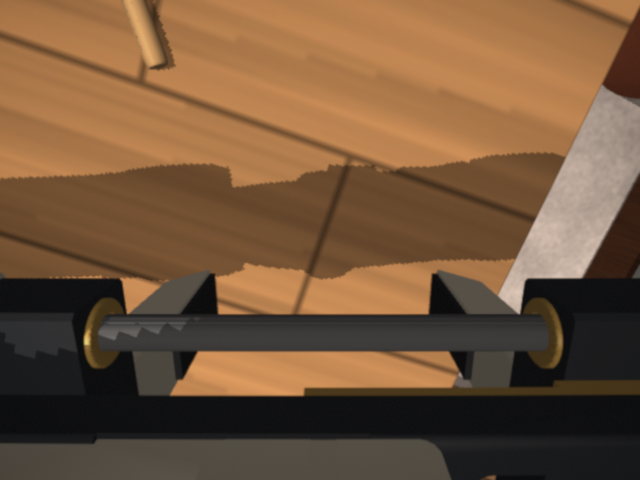

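The top view shows the pump at (340,245), with its lever bar at (404,222), the pad at (319,239), the pen and stand at (195,255), the tin or jar at (459,256), the jam jar at (429,203) and the glass jar at (215,203). The scene view has the lever bar at (224,217), the pad at (332,246) and the pen at (494,245). Next I'll zoom in and measure.

```bash
cat > h.py <<'E'
import numpy as np,cv2
from workcell import ctrl
np.set_printoptions(precision=4,suppress=True)
def cal(n):
    c=ctrl.calibration(n);R=cv2.Rodrigues(np.array(c["rvec"]))[0];return c["camera_matrix"],c["k1"],R,np.array(c["tvec"])
def rays(C,uv):
    K,k,R,t=C
    uv=np.atleast_2d(np.array(uv,float))
    q=cv2.undistortPoints(uv.reshape(-1,1,2),K,np.array([k,0,0,0.]),None).reshape(-1,2)
    return np.c_[q,np.ones(len(q))]
def pt(C,uv,z):
    K,k,R,t=C
    return (rays(C,uv)*np.atleast_1d(z)[:,None]-t)@R
def plane(C,uv,h):
    K,k,R,t=C
    o=-R.T@t; d=rays(C,uv)@R
    return o+d*((h-o[2])/d[:,2])[:,None]
def tri(C1,u1,C2,u2):
    A=[];b=[]
    for C,u in((C1,u1),(C2,u2)):
        o=-C[2].T@C[3];d=(rays(C,u)@C[2])[0];d/=np.linalg.norm(d);P=np.eye(3)-np.outer(d,d)
        A.append(P);b.append(P@o)
    A=np.vstack(A);b=np.hstack(b);x=np.linalg.lstsq(A,b,rcond=None)[0];return x,np.linalg.norm(A@x-b)
def proj(C,X):
    K,k,R,t=C
    return cv2.projectPoints(np.atleast_2d(X).astype(float),cv2.Rodrigues(R)[0],t,K,np.array([k,0,0,0.]))[0].reshape(-1,2)
def cloud(C,d):
    v,u=np.nonzero(d>0)
    return np.c_[u,v],pt(C,np.c_[u,v],d[v,u])
E
python3 - <<'E'
from h import *
for n,r in(("top",[(255,175,170,125),(165,215,90,75)]),("scene",[(200,200,220,150),(450,215,80,110)])):
    p=cv2.imread(f"pics/{n}0.png")
    a=[]
    for i,(x,y,w,h) in enumerate(r):
        s=min(800/w,600/h); cv2.imwrite(f"pics/{n}_c{i}.png",cv2.resize(p[y:y+h,x:x+w],None,fx=s,fy=s,interpolation=cv2.INTER_CUBIC)); print(n,i,s)
E
```

```text
top 0 4.705882352941177
top 1 8.0
scene 0 3.6363636363636362
scene 1 5.454545454545454
```

View pics/top_c0.png

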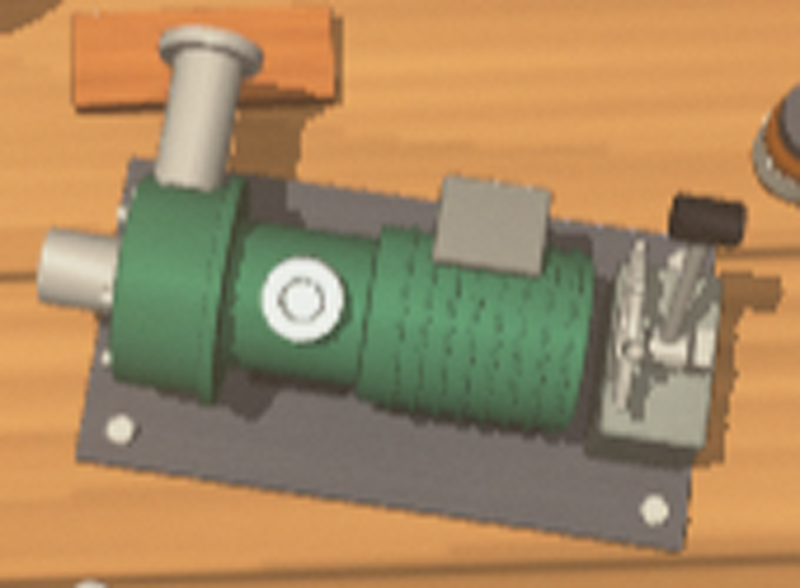

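View pics/top_c1.png

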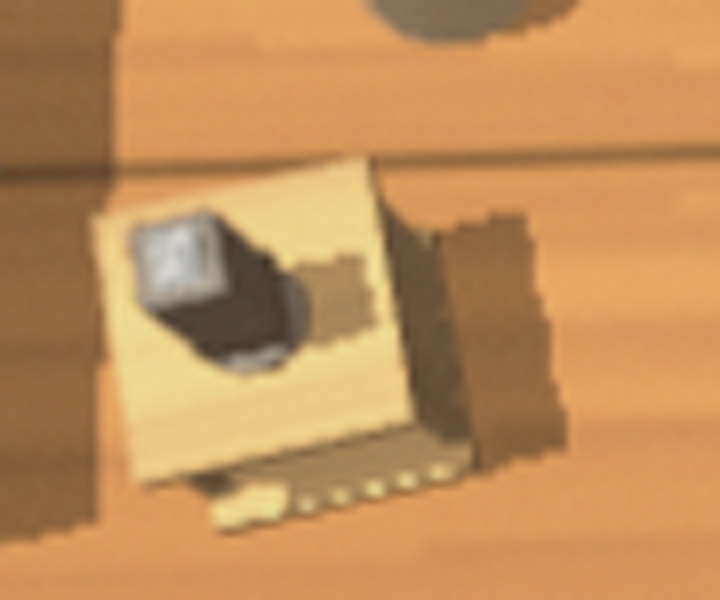

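View pics/scene_c0.png

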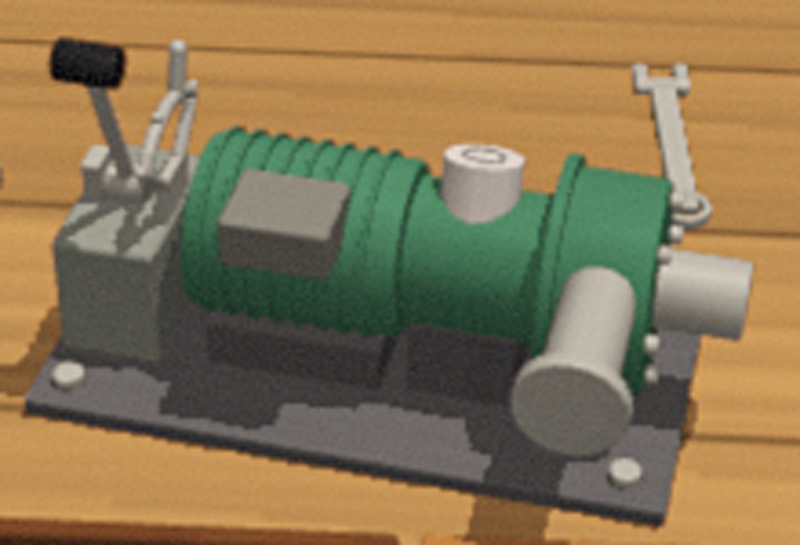

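View pics/scene_c1.png

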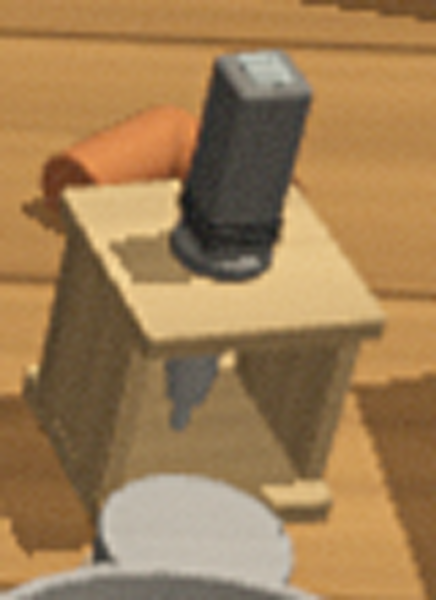

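```bash
python3 - <<'E'
from h import *
T=cal("top");S=cal("scene")
c=lambda l,s,o:np.array(l,float)/s+np.array(o)
# skid corners at bench/skid top
f=571/571
sk=c([(133,157),(77,462),(685,550),(718,235)],800/170,(255,175))
for h in(0.,.015):
    W=plane(T,sk,h);print("skid",W[:,:2].tolist(),W.mean(0));
    e=W[2]-W[1];g=W[0]-W[1];print(np.linalg.norm(e),np.linalg.norm(g),"y-axis ang from long edge",np.degrees(np.arctan2(-e[1],-e[0])),"x ang",np.degrees(np.arctan2(g[1],g[0])))
# pad
ph=cv2.imread("pics/top0.png");
pad=c([(302,299)],800/170,(255,175));print("pad top",plane(T,pad,.145))
pads=c([(485,157)],800/220,(200,200));print("pad scene",plane(S,pads,.145),tri(T,pad,S,pads))
g=c([(708,220)],800/170,(255,175));gs=c([(88,63)],800/220,(200,200));print("grip",tri(T,g,S,gs))
for n,C,box in(("top",T,(380,205,40,40)),("scene",S,(205,205,40,30))):
    p=cv2.imread(f"pics/{n}0.png");d=np.load(f"pics/{n}0.npy");x,y,w,h=box
    m=(p.max(2)<60);mm=np.zeros_like(m);mm[y:y+h,x:x+w]=m[y:y+h,x:x+w]
    v,u=np.nonzero(mm);print(n,len(u),u.mean(),v.mean());P=pt(C,np.c_[u,v],d[v,u]);P=P[P[:,2]>.17];print(np.median(P,0),P.min(0),P.max(0))
st=c([(95,215),(365,155),(413,420),(138,488)],8,(165,215));W=plane(T,st,.1);print("stand",W[:,:2].tolist(),W.mean(0));e=W[1]-W[0];print(np.degrees(np.arctan2(e[1],e[0])))
pe=c([(132,232),(212,212),(228,290),(150,305)],8,(165,215));W=plane(T,pe,.182);print("pentop",W[:,:2].tolist(),W.mean(0));
for i in range(4):
    e=W[(i+1)%4]-W[i];print(np.linalg.norm(e),np.degrees(np.arctan2(e[1],e[0]))%90)
ps=c([(215,65),(272,52),(310,95),(250,95)],480/88,(450,215))
print(plane(S,ps,.182).mean(0))
# pen top depth
for n,C in(("top",T),("scene",S)):
    d=np.load(f"pics/{n}0.npy");uv,P=cloud(C,d);q=P[(abs(P[:,0]-W.mean(0)[0])<.05)&(abs(P[:,1]-W.mean(0)[1])<.05)&(P[:,2]>.17)];print(n,len(q),q.mean(0),q.max(0),q.min(0))
    q=P[(np.hypot(P[:,0]-.547,P[:,1]-.05)<.1)&(P[:,2]>.133)];print(q.mean(0) if len(q) else 0)
E
```

```text
skid [[0.6916158476340744, 0.12019541933325155], [0.5022262036675673, 0.15540494847749195], [0.4383295715673793, -0.20069085497789488], [0.629612579787914, -0.23541274450854582]] [ 0.5654 -0.0401  0.    ]
0.36178308533192133 0.19263475331393193 y-axis ang from long edge 79.82729487814055 x ang -10.531653044180038
skid [[0.6865156157942938, 0.11892798355220158], [0.499444716390965, 0.15370643366505782], [0.43633038666584195, -0.1980296002119102], [0.625271469393248, -0.2323263810043732]] [ 0.5619 -0.0394  0.015 ]
0.3573536849455329 0.19027627806908243 y-axis ang from long edge 79.82729487814055 x ang -10.53165304418004
pad top [[0.5596 0.0187 0.145 ]]
pad scene [[0.5634 0.022  0.145 ]] (array([0.5602, 0.0203, 0.1427]), np.float64(0.0023650486492216823))
grip (array([ 0.578 , -0.187 ,  0.2056]), np.float64(0.0023098529729311396))
top 0 nan nan<stdin>:18: RuntimeWarning: Mean of empty slice.
  ret = ret.dtype.type(ret / rcount)
Traceback (most recent call last):
  File "h.py", line 13, in pt
    return (rays(C,uv)*np.atleast_1d(z)[:,None]-t)@R
            ~~~~^^^^^^
  File "h.py", line 9, in rays
    q=cv2.undistortPoints(uv.reshape(-1,1,2),K,np.array([k,0,0,0.]),None).reshape(-1,2)
      ~~~~~~~~~~~~~~~~~~~^^^^^^^^^^^^^^^^^^^^^^^^^^^^^^^^^^^^^^^^^^^^^^^^
cv2.error: OpenCV(4.12.0) /io/opencv/modules/calib3d/src/undistort.dispatch.cpp:347: error: (-215:Assertion failed) CV_IS_MAT(_src) && CV_IS_MAT(_dst) && (_src->rows == 1 || _src->cols == 1) && (_dst->rows == 1 || _dst->cols == 1) && _src->cols + _src->rows - 1 == _dst->rows + _dst->cols - 1 && (CV_MAT_TYPE(_src->type) == CV_32FC2 || CV_MAT_TYPE(_src->type) == CV_64FC2) && (CV_MAT_TYPE(_dst->type) == CV_32FC2 || CV_MAT_TYPE(_dst->type) == CV_64FC2) in function 'cvUndistortPointsInternal'
```

```bash
python3 - <<'E'
from h import *
T=cal("top");S=cal("scene")
c=lambda l,s,o:np.array(l,float)/s+np.array(o)
a=np.radians(-10.3);px=np.array([np.cos(a),np.sin(a),0]);py=np.array([-np.sin(a),np.cos(a),0])
g0=np.array([.578,-.187,.2056])
for n,C in(("top",T),("scene",S)):
    d=np.load(f"pics/{n}0.npy");uv,P=cloud(C,d)
    q=P-g0;s=(abs(q@py)<.024)&(abs(q@px)<.025)&(abs(q[:,2])<.03);L=P[s];print(n,"grip",s.sum(),np.median(L,0),"px range",(L@px).min(),(L@px).max(),"py",(L@py).min(),(L@py).max(),"z",L[:,2].max(), 'g0',g0@px,g0@py)
    q=P-g0;s=(abs(q@py)<.014)&(q@px>-.12)&(q@px<.03)&(q[:,2]<-.015)&(P[:,2]>.1);L=P[s];o=np.argsort(L[:,2]);print("rod",np.c_[L@px,L@py,L[:,2]][o][::4][:25])
    s=(abs(q@py-.025)<.012)&(q@px>-.15)&(q@px<.05)&(P[:,2]>.13);L=P[s];o=np.argsort(L[:,2]);print("quad",np.c_[L@px,L@py,L[:,2]][o][::-1][:60:4])
st=c([(95,215),(365,155),(413,420),(138,488)],8,(165,215));W=plane(T,st,.1);print("stand",W[:,:2].tolist(),W.mean(0));e=W[1]-W[0];print(np.degrees(np.arctan2(e[1],e[0])))
pe=c([(132,232),(212,212),(228,290),(150,305)],8,(165,215));W=plane(T,pe,.182);print("pentop",W[:,:2].tolist(),W.mean(0));
for i in range(4):
    e=W[(i+1)%4]-W[i];print(np.linalg.norm(e),np.degrees(np.arctan2(e[1],e[0]))%90)
ps=c([(215,65),(272,52),(310,95),(250,95)],480/88,(450,215))
print(plane(S,ps,.182).mean(0))
for n,C in(("top",T),("scene",S)):
    d=np.load(f"pics/{n}0.npy");uv,P=cloud(C,d);q=P[(abs(P[:,0]-W.mean(0)[0])<.05)&(abs(P[:,1]-W.mean(0)[1])<.05)&(P[:,2]>.17)];print(n,len(q),q.mean(0),q.max(0),q.min(0))
    q=P[(np.hypot(P[:,0]-.56,P[:,1]-.02)<.03)&(P[:,2]>.133)];print(len(q),q.mean(0)); 
    A=np.c_[q[:,:2],np.ones(len(q))];x=np.linalg.lstsq(A,q[:,2],rcond=None)[0];print("pad slope",x[:2]@px[:2],x[:2]@py[:2])
E
```

```text
top grip 183 [ 0.5726 -0.1848  0.2157] px range 0.5845146777141027 0.6123338472141417 py -0.09891068629831032 -0.062438442592815044 z 0.22407006834030924 g0 0.6021215661523444 -0.08063882175632221
rod [[ 0.5637 -0.0699  0.101 ]
 [ 0.5489 -0.0816  0.1029]
 [ 0.5479 -0.0763  0.104 ]
 [ 0.551  -0.081   0.1049]
 [ 0.5546 -0.0883  0.1057]
 [ 0.5682 -0.0737  0.107 ]
 [ 0.557  -0.0902  0.1081]
 [ 0.5535 -0.0854  0.1084]
 [ 0.5526 -0.0802  0.1089]
 [ 0.568  -0.076   0.1091]
 [ 0.5535 -0.0697  0.1098]
 [ 0.555  -0.0798  0.1101]
 [ 0.556  -0.0693  0.1104]
 [ 0.5595 -0.0945  0.1115]
 [ 0.5563 -0.0742  0.112 ]
 [ 0.5615 -0.0736  0.1123]
 [ 0.5535 -0.0744  0.1127]
 [ 0.5573 -0.084   0.1142]
 [ 0.561  -0.0827  0.1199]
 [ 0.5647 -0.0768  0.1229]
 [ 0.5637 -0.0786  0.1278]
 [ 0.568  -0.0799  0.1325]
 [ 0.5674 -0.082   0.136 ]
 [ 0.5688 -0.0788  0.1392]
 [ 0.5724 -0.0798  0.146 ]]
quad [[ 0.5975 -0.065   0.2199]
 [ 0.6027 -0.0646  0.2191]
 [ 0.6009 -0.0673  0.2183]
 [ 0.6005 -0.0627  0.2174]
 [ 0.5938 -0.0638  0.2152]
 [ 0.6098 -0.0627  0.2117]
 [ 0.5992 -0.0625  0.2051]
 [ 0.6032 -0.0628  0.2007]
 [
[... 1692 characters left out ...]
23087
pentop [[0.5471984832397143, 0.35124527372808245], [0.5526435532350641, 0.32744629513097123], [0.5282306337424953, 0.3216615556610633], [0.5243789231514311, 0.34480989209525653]] [0.5381 0.3363 0.182 ]
0.02441393392143135 12.88713504751395
0.025088918846481876 13.330602891811338
0.023466596560812014 9.447039951422681
0.023709627989128852 15.749069853319426
[0.5455 0.338  0.182 ]
top 147 [0.5373 0.3363 0.1806] [0.5525 0.3535 0.1869] [0.5233 0.3214 0.1701]
241 [0.5598 0.0191 0.1447]
pad slope 0.28860096233342125 0.021831332682873534
scene 199 [0.5453 0.3376 0.179 ] [0.5578 0.3547 0.1862] [0.5254 0.3236 0.1701]
303 [0.5738 0.02   0.1431]
pad slope -0.0313407652924733 -0.026589168371078168
```

jog_arm:
  targets:
    - {"xyz": [1, -0.5, -1.5], "turn": 0.1}
    - {"xyz": [19.5, -10.5, -3], "turn": 0.51}
    - {"xyz": [19.5, -10.5, -3], "turn": 0.51}
    - {"xyz": [19.5, -10.5, -3], "turn": 0.51}
    - {"xyz": [19.5, -10.5, -3], "turn": 0.51}
    - {"xyz": [19.5, -10.5, -3], "turn": 0.51}
    - {"xyz": [19.5, -10.5, -3], "turn": 0.51}
    - {"xyz": [19.5, -10.5, -3], "turn": 0.51}
    - {"xyz": [19.5, -10.5, -3], "turn": 0.51}
    - {"xyz": [19.5, -10.5, -3], "turn": 0.51}
  claw: 0.75
  force: 10

```text
time: 0.98
position: [0.4707, -0.3015, 0.2893]
tcp_rot: [0.0, 0.996, -0.091, -0.0]
contact_force: [1.0, -1.0, 0.2]
grip_width: 0.0686
```

```bash
cat >> h.py <<'E'
from scipy.spatial.transform import Rotation as Ro
def go(target,yawdeg):
    s=ctrl.read_state();q=s["tcp_rot"];R=Ro.from_quat([q[1],q[2],q[3],q[0]]).as_matrix()
    d=R.T@(np.array(target)-s["position"])/.025
    yaw=np.degrees(np.arctan2(R[1,0],R[0,0]))
    print("t",round(s["time"],2),"pos",s["position"],"yaw %.2f"%yaw,"zaxis",R[:,2],"F",s["contact_force"],"w",s["grip_width"],"j",s["joints"])
    print("shift",d,"turn",np.radians(yaw-yawdeg))
E
python3 -c "
from h import *
go([.577,-.186,.30],-10.3)"
```

```text
t 0.98 pos [ 0.4707 -0.3015  0.2893] yaw -10.46 zaxis [-0.0001 -0.0001 -1.    ] F [ 0.9795 -0.9709  0.2217] w 0.06863390107036409 j [ 0.5005  0.2835 -0.0345  1.6396  0.0104  1.2187 -1.2895]
shift [ 3.3413 -5.3154 -0.4272] turn -0.002709542161881883
```

jog_arm:
  targets:
    - {"xyz": [2.5, -4, -0.4], "turn": 0}
    - {"xyz": [3.3, -5.3, -0.4], "turn": 0}
    - {"xyz": [3.3, -5.3, -0.4], "turn": 0}
    - {"xyz": [3.3, -5.3, -0.4], "turn": 0}
    - {"xyz": [3.3, -5.3, -0.4], "turn": 0}
    - {"xyz": [3.3, -5.3, -0.4], "turn": 0}

```text
time: 1.48
position: [0.576, -0.1855, 0.2986]
tcp_rot: [-0.0, 0.996, -0.089, -0.0]
contact_force: [-0.8, -1.3, 0.3]
grip_width: 0.0687
```

```bash
python3 - <<'E'
from h import *
go([.577,-.186,.20],-10.3)
C=cal("wrist");p,d=ctrl.read_camera("wrist");cv2.imwrite("pics/w1.png",p);np.save("pics/w1.npy",d)
print(proj(C,[.577,-.186,.22]),proj(C,ctrl.read_state()["position"]))
E
```

```text
t 1.48 pos [ 0.576  -0.1855  0.2986] yaw -10.19 zaxis [-0.0007  0.0009 -1.    ] F [-0.8231 -1.2678  0.3471] w 0.06865397156175693 j [ 0.2873  0.3601 -0.0899  1.5073  0.0323  1.2764 -1.555 ]
shift [0.0458 0.0148 3.9427] turn 0.0018907470453079463
[[324.3881 239.1637]] [[329.3303 295.5386]]
```

View pics/w1.png

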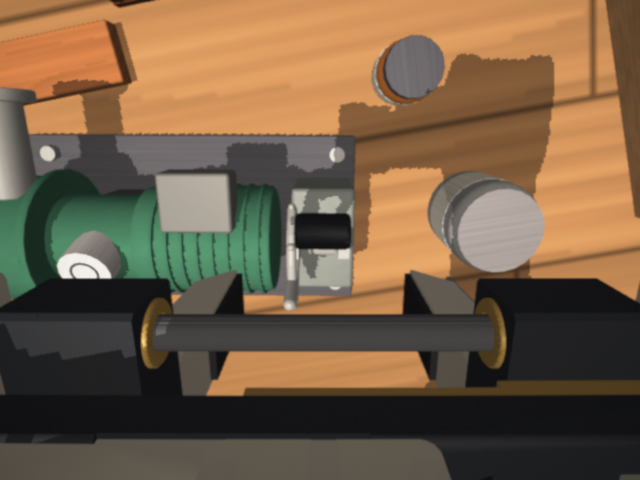

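```bash
python3 - <<'E'
from h import *
C=cal("wrist");p=cv2.imread("pics/w1.png");d=np.load("pics/w1.npy")
m=np.zeros(p.shape[:2],bool);m[205:255,285:360]=p[205:255,285:360].max(2)<55
v,u=np.nonzero(m);print(len(u),u.min(),u.max(),v.min(),v.max(),(u.min()+u.max())/2,(v.min()+v.max())/2)
a=np.radians(-10.2);B=np.array([[np.cos(a),np.sin(a),0],[-np.sin(a),np.cos(a),0],[0,0,1]])
for z in(.205,.209,.213):print(z,plane(C,[(u.min()+u.max())/2,(v.min()+v.max())/2],z)@B.T)
P=pt(C,np.c_[u,v],d[v,u]);P=P[P[:,2]>.19];print(np.median(P,0)@B.T,P[:,2].max())
print("mark",plane(C,[290,306],.183)@B.T)
# two-view with top/scene for bar
q=pt(C,[[83,272]],[d[272,83]]);print("pad",q,plane(C,[86,270],.145), plane(C,[86,270],.143)@B.T)
E
```

```text
1899 295 350 213 248 322.5 230.5
0.205 [[ 0.6015 -0.0821  0.205 ]]
0.209 [[ 0.6026 -0.0821  0.209 ]]
0.213 [[ 0.6037 -0.0821  0.213 ]]
[ 0.6053 -0.0819  0.2179] 0.4570428605388197
mark [[ 0.5364 -0.0573  0.183 ]]
pad [[0.562  0.0199 0.1457]] [[0.5631 0.0172 0.145 ]] [[0.5504 0.118  0.143 ]]
```

The wrist view shows the bar at (323,231), parallel to the jaws, and the long mark's tip at (290,306). I'll go down and pinch the bar lightly.

jog_arm:
  targets:
    - {"xyz": [0.08, 0.04, 1.5], "turn": 0}
    - {"xyz": [0.08, 0.04, 2.8], "turn": 0}
    - {"xyz": [0.08, 0.04, 3.6], "turn": 0}
    - {"xyz": [0.08, 0.04, 4.05], "turn": 0}
    - {"xyz": [0.08, 0.04, 4.05], "turn": 0}
    - {"xyz": [0.08, 0.04, 4.05], "turn": 0}

```text
time: 2.03
position: [0.5765, -0.1904, 0.1985]
tcp_rot: [0.0, 0.996, -0.092, -0.0]
contact_force: [0.6, -0.2, -0.6]
grip_width: 0.0691
```

jog_arm:
  targets:
    - {"xyz": [0, 0, 0], "turn": 0}
    - {"xyz": [0, 0, 0], "turn": 0}
    - {"xyz": [0, 0, 0], "turn": 0}
    - {"xyz": [0, 0, 0], "turn": 0}
    - {"xyz": [0, 0, 0], "turn": 0}
    - {"xyz": [0, 0, 0], "turn": 0}
  claw: 0.3
  force: 8

```text
time: 2.53
position: [0.578, -0.1854, 0.1986]
tcp_rot: [-0.002, 0.996, -0.09, 0.001]
contact_force: [-0.2, 5.9, 2.8]
grip_width: 0.0361
```

```bash
python3 - <<'E'
from h import *
go([.577,-.186,.197],-10.3)
p,d=ctrl.read_camera("wrist");cv2.imwrite("pics/w2.png",p)
E
```

```text
t 2.53 pos [ 0.578  -0.1854  0.1986] yaw -10.28 zaxis [ 0.0019  0.0041 -1.    ] F [-0.2498  5.9076  2.7758] w 0.0360931953487688 j [ 0.2924  0.4332 -0.0955  1.649   0.0408  1.0605 -1.5644]
shift [-0.0361  0.0293  0.0654] turn 0.0004238791082258108
```

View pics/w2.png

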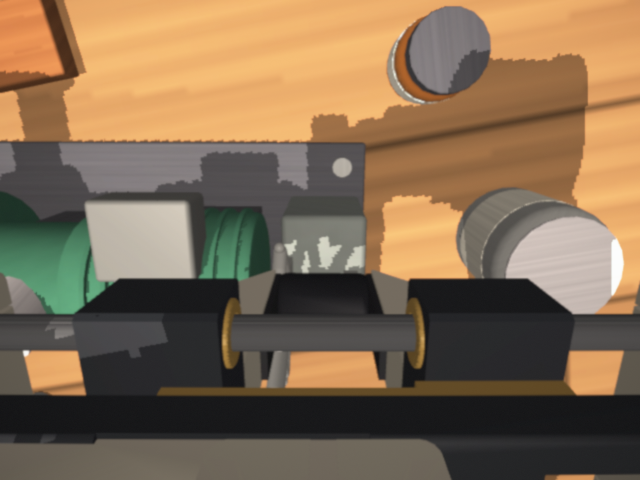

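The jaws hold the bar: they read 36 mm and the picture shows it between the fingers. Now I'll swing it along the arc.

jog_arm:
  targets:
    - {"xyz": [-0.36, 0, -0.12], "turn": 0}
    - {"xyz": [-0.73, 0, -0.21], "turn": 0}
    - {"xyz": [-1.2, 0, -0.28], "turn": 0}
    - {"xyz": [-1.64, 0, -0.3], "turn": 0}
    - {"xyz": [-2, 0, -0.29], "turn": 0}
    - {"xyz": [-2.33, 0, -0.25], "turn": 0}
    - {"xyz": [-2.7, 0, -0.18], "turn": 0}
    - {"xyz": [-3, 0, -0.1], "turn": 0}
    - {"xyz": [-3, 0, -0.1], "turn": 0}
    - {"xyz": [-3, 0, -0.1], "turn": 0}

```text
time: 3.42
position: [0.5035, -0.1718, 0.2011]
tcp_rot: [-0.002, 0.996, -0.089, 0.0]
contact_force: [-1.4, 12.1, 5.8]
grip_width: 0.0359
```

jog_arm:
  targets:
    - {"xyz": [0, 0, 0], "turn": 0}
    - {"xyz": [0, 0, 0], "turn": 0}
    - {"xyz": [0, 0, 0], "turn": 0}
    - {"xyz": [0, 0, 0], "turn": 0}

```text
time: 3.75
position: [0.5036, -0.1718, 0.2011]
tcp_rot: [-0.002, 0.996, -0.089, 0.0]
contact_force: [-1.0, 11.7, 6.1]
grip_width: 0.036
```

```bash
python3 - <<'E'
from h import *
go([.5,-.17,.2],-10.3)
p,d=ctrl.read_camera("scene");s=p[190:300,190:300];cv2.imwrite("pics/s3.png",cv2.resize(s,None,fx=5,fy=5,interpolation=cv2.INTER_CUBIC))
E
```

```text
t 3.75 pos [ 0.5036 -0.1718  0.2011] yaw -10.25 zaxis [ 0.0006  0.004  -1.    ] F [-1.0064 11.7035  6.0624] w 0.035950550525518245 j [ 0.3143  0.3152 -0.1068  1.8259  0.0345  1.0027 -1.5556]
shift [-0.1561 -0.0447  0.0445] turn 0.0008004582839625076
```

View pics/s3.png

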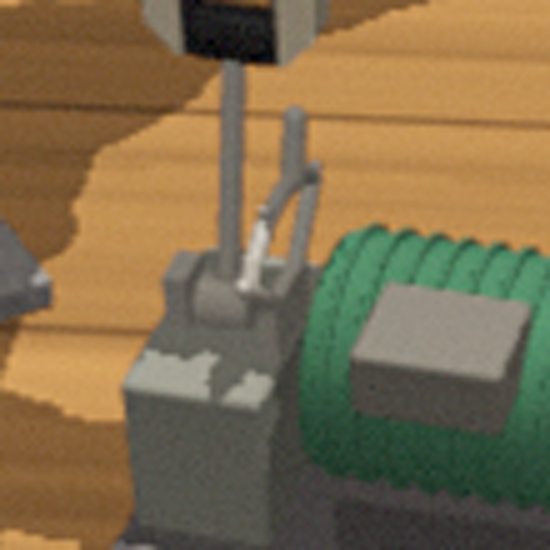

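jog_arm:
  targets:
    - {"xyz": [0, 0, 0], "turn": 0}
    - {"xyz": [0, 0, 0], "turn": 0}
    - {"xyz": [0, 0, 0], "turn": 0}
    - {"xyz": [0, 0, -1], "turn": 0}
    - {"xyz": [0, 0, -2.5], "turn": 0}
    - {"xyz": [0, 0, -4], "turn": 0}
    - {"xyz": [-3, 0, -4], "turn": 0}
    - {"xyz": [-3, 0, -4], "turn": 0}
    - {"xyz": [-3, 0, -4], "turn": 0}
    - {"xyz": [-3, 0, -4], "turn": 0}
  claw: 0.75

```text
time: 4.63
position: [0.428, -0.1625, 0.3011]
tcp_rot: [0.0, 0.996, -0.092, 0.001]
contact_force: [0.7, -0.8, 0.6]
grip_width: 0.0685
```

```bash
python3 - <<'E'
from h import *
go([.5,-.17,.2],-10.3)
C=cal("wrist");p,d=ctrl.read_camera("wrist");cv2.imwrite("pics/w4.png",p);np.save("pics/w4.npy",d)
q,e=ctrl.read_camera("scene");cv2.imwrite("pics/s4.png",q);np.save("pics/s4.npy",e)
t,f=ctrl.read_camera("top");cv2.imwrite("pics/t4.png",t);np.save("pics/t4.npy",f)
np.save("pics/Cw4.npy",np.array(C,dtype=object),allow_pickle=True)
k=cv2.resize(q[195:275,190:270],(560,560),interpolation=cv2.INTER_CUBIC)
cv2.imwrite("pics/s4c.png",k)
E
```

```text
t 4.63 pos [ 0.428  -0.1625  0.3011] yaw -10.52 zaxis [ 0.0009 -0.0009 -1.    ] F [ 0.7463 -0.7532  0.6335] w 0.06854597457096692 j [ 0.34    0.1063 -0.1042  1.8357  0.0126  1.1991 -1.5226]
shift [ 2.8832 -0.2363  4.0455] turn -0.003886682531783726
```

View pics/w4.png

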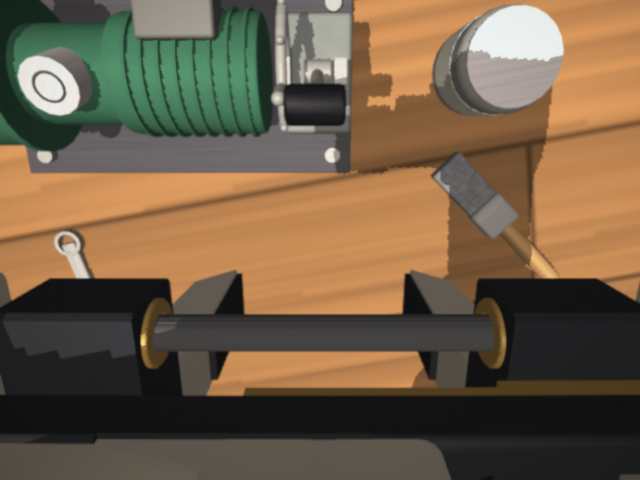

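View pics/s4c.png

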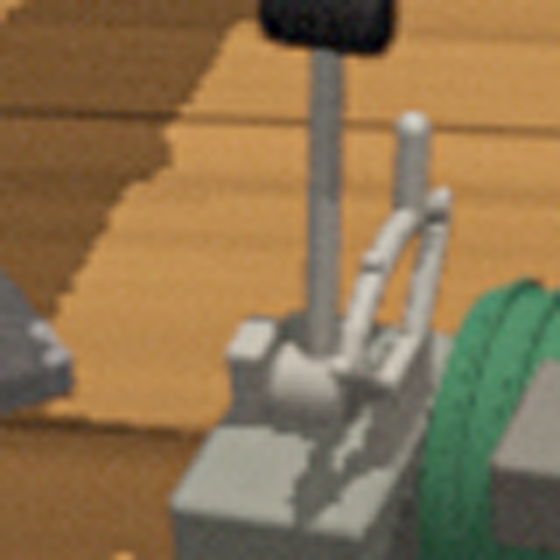

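```bash
python3 - <<'E'
from h import *
a=np.radians(-10.2);B=np.array([[np.cos(a),np.sin(a),0],[-np.sin(a),np.cos(a),0],[0,0,1]])
C=cal("wrist");p=cv2.imread("pics/w4.png")
m=np.zeros(p.shape[:2],bool);m[75:130,283:352]=p[75:130,283:352].max(2)<58
v,u=np.nonzero(m);print(u.min(),u.max(),v.min(),v.max())
def solve(C,bar,mark):
    # mark end ball centre at radius ~.085 angle -.3
    M=(plane(C,mark,.1+.085*np.cos(.3))@B.T)[0];hx=M[0]+.085*np.sin(.3)
    th=-.3
    for _ in range(10):
        b=(plane(C,bar,.1+.115*np.cos(th))@B.T)[0];th=np.arcsin(np.clip((b[0]-hx)/.115,-1,1))
    print("hx",hx,"bar",b,"lever",th+.8)
solve(C,[(u.min()+u.max())/2,(v.min()+v.max())/2],[279,99])
T=cal("top");t=cv2.imread("pics/t4.png");cv2.imwrite("pics/t4c.png",cv2.resize(t[200:270,360:430],(560,560),interpolation=cv2.INTER_CUBIC))
s=cv2.imread("pics/s4.png");m=s[180:215,220:260].max(2)<60;v,u=np.nonzero(m);print(u.min()+220,u.max()+220,v.min()+180,v.max()+180,len(u))
sb=[220+(u.min()+u.max())/2,180+(v.min()+v.max())/2]
solve(cal("scene"),sb,[190+414/7,195+120/7])
E
```

```text
284 345 84 125
hx 0.5632856026259255 bar [ 0.5334 -0.0786  0.2111] lever 0.5374640105863504
227 245 190 202 193
hx 0.56326145509694 bar [ 0.5316 -0.0812  0.2105] lever 0.5207487359755477
```

View pics/t4c.png

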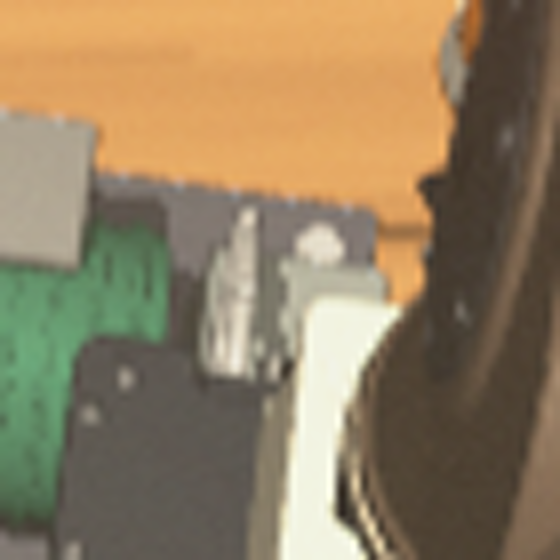

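jog_arm:
  targets:
    - {"xyz": [1.5, 0, 0], "turn": 0}
    - {"xyz": [3, 0, 0], "turn": 0}
    - {"xyz": [3, 0, 0], "turn": 0}
    - {"xyz": [3, 0, 0], "turn": 0}
    - {"xyz": [3, 0, 0], "turn": 0}

```text
time: 5.2
position: [0.5032, -0.1757, 0.2996]
tcp_rot: [-0.0, 0.996, -0.091, -0.001]
contact_force: [-0.4, -0.4, 0.5]
grip_width: 0.0689
```

```bash
python3 - <<'E'
from h import *
go([.5,-.17,.2],-10.3)
p,d=ctrl.read_camera("wrist");cv2.imwrite("pics/w5.png",p);np.save("pics/w5.npy",d)
cv2.imwrite("pics/w5c.png",cv2.resize(p[160:320,240:400],(640,640)[:2],interpolation=cv2.INTER_CUBIC)[:600])
E
```

```text
t 5.2 pos [ 0.5032 -0.1757  0.2996] yaw -10.43 zaxis [-0.0017  0.0005 -1.    ] F [-0.3584 -0.4386  0.5063] w 0.06887233564713698 j [ 0.3162  0.2378 -0.1008  1.6768  0.0251  1.23   -1.5431]
shift [-0.161  -0.1993  3.9824] turn -0.0023016419085517994
```

View pics/w5c.png

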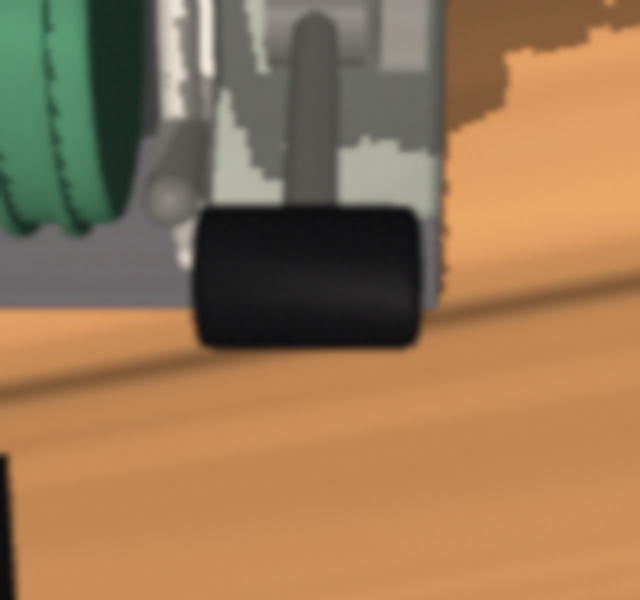

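```bash
python3 - <<'E'
from h import *
a=np.radians(-10.2);B=np.array([[np.cos(a),np.sin(a),0],[-np.sin(a),np.cos(a),0],[0,0,1]])
C=cal("wrist")
for r in(.084,.087):
    M=(plane(C,[282.5,210],.1+r*np.cos(.3))@B.T)[0];hx=M[0]+r*np.sin(.3)
    th=-.3
    for _ in range(10):
        b=(plane(C,[317,229.3],.1+.115*np.cos(th))@B.T)[0];th=np.arcsin((b[0]-hx)/.115)
    print(M,hx,b,th+.8)
d=np.load("pics/w5.npy");print(pt(C,[[317,229],[282,210]],d[[229,210],[317,282]])@B.T)
E
```

```text
[ 0.5364 -0.0545  0.1802] 0.5612632509670831 [ 0.5304 -0.0795  0.2108] 0.5284290175502517
[ 0.5371 -0.0548  0.1831] 0.5627897400790244 [ 0.5303 -0.0795  0.2103] 0.5134389617600137
[[ 0.5337 -0.0797  0.2219]
 [ 0.5373 -0.0545  0.1841]]
```

Lever reads 0.51–0.53 in three views, with idle at 0.50, so I'm leaving it there. The close wrist view has the bar at (317,229) and the mark's tip at (282,210). Next is the pen.

```bash
python3 -c "
from h import *
go([.54,.337,.30],12)"
```

```text
t 5.25 pos [ 0.5028 -0.1757  0.2999] yaw -10.45 zaxis [-0.0013  0.0002 -1.    ] F [-1.2704 -0.1622 -0.031 ] w 0.06905325865773947 j [ 0.3164  0.2365 -0.1007  1.6776  0.025   1.23   -1.5431]
shift [ -2.254  -20.4386  -0.0006] turn -0.3917953937508412
```

jog_arm:
  targets:
    - {"xyz": [-2.25, -20.4, -0.2], "turn": -0.39}
    - {"xyz": [-2.25, -20.4, -0.2], "turn": -0.39}
    - {"xyz": [-2.25, -20.4, -0.2], "turn": -0.39}
    - {"xyz": [-2.25, -20.4, -0.2], "turn": -0.39}
    - {"xyz": [-2.25, -20.4, -0.2], "turn": -0.39}
    - {"xyz": [-2.25, -20.4, -0.2], "turn": -0.39}
    - {"xyz": [-2.25, -20.4, -0.2], "turn": -0.39}
    - {"xyz": [-2.25, -20.4, -0.2], "turn": -0.39}
    - {"xyz": [-2.25, -20.4, -0.2], "turn": -0.39}
    - {"xyz": [-2.25, -20.4, -0.2], "turn": -0.39}
  claw: 0.75

```text
time: 6.08
position: [0.5325, 0.2413, 0.3051]
tcp_rot: [0.0, 0.995, 0.103, 0.0]
contact_force: [1.3, 0.4, 0.6]
grip_width: 0.0687
```

```bash
python3 -c "
from h import *
go([.54,.337,.30],12)"
```

```text
t 6.08 pos [0.5325 0.2413 0.3051] yaw 11.87 zaxis [ 0.001  -0.0003 -1.    ] F [1.3059 0.4445 0.5676] w 0.0687263467062544 j [-0.251   0.3456 -0.3684  1.5313  0.1282  1.2878 -1.9989]
shift [ 1.08   -3.6859  0.2047] turn -0.0023027686591877428
```

jog_arm:
  targets:
    - {"xyz": [1, -3.6, 0.2], "turn": 0}
    - {"xyz": [1, -3.6, 0.2], "turn": 0}
    - {"xyz": [1, -3.6, 0.2], "turn": 0}
    - {"xyz": [1, -3.6, 0.2], "turn": 0}
    - {"xyz": [1, -3.6, 0.2], "turn": 0}
    - {"xyz": [1, -3.6, 0.2], "turn": 0}

```text
time: 6.58
position: [0.5394, 0.3312, 0.2998]
tcp_rot: [0.001, 0.995, 0.103, 0.0]
contact_force: [0.1, 0.1, -0.0]
grip_width: 0.069
```

```bash
python3 - <<'E'
from h import *
go([.54,.337,.30],12)
p,d=ctrl.read_camera("wrist");cv2.imwrite("pics/w6.png",p);np.save("pics/w6.npy",d)
E
```

```text
t 6.58 pos [0.5394 0.3312 0.2998] yaw 11.80 zaxis [ 0.0007 -0.0012 -1.    ] F [ 0.0842  0.1284 -0.0392] w 0.0689977632061275 j [-0.3871  0.4344 -0.3775  1.4152  0.1621  1.3227 -2.1373]
shift [ 0.0694 -0.2215 -0.0099] turn -0.0034264976072234422
```

View pics/w6.png

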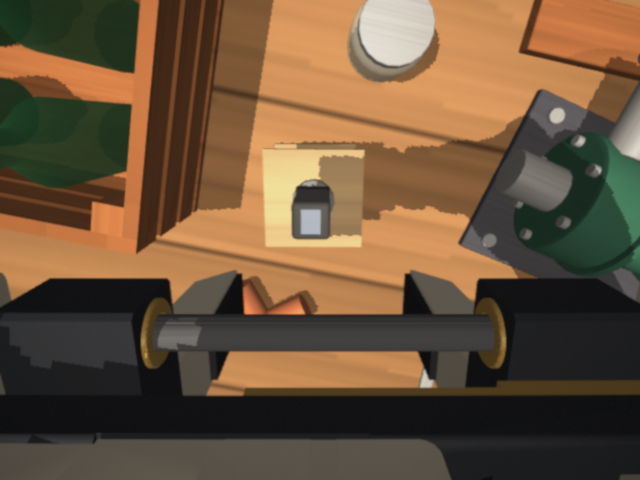

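```bash
python3 - <<'E'
from h import *
C=cal("wrist");p=cv2.imread("pics/w6.png");d=np.load("pics/w6.npy")
cv2.imwrite("pics/w6c.png",cv2.resize(p[140:260,250:380],None,fx=5,fy=5,interpolation=cv2.INTER_CUBIC))
uv,P=cloud(C,d);s=(abs(P[:,2]-.182)<.006)&(uv[:,0]>280)&(uv[:,0]<345)&(uv[:,1]>180)&(uv[:,1]<260)
q=P[s];r=cv2.minAreaRect(q[:,:2].astype(np.float32)*1000);print(len(q),q.mean(0),r,uv[s].min(0),uv[s].max(0))
print(plane(C,[311.5,222],.182))
print(plane(C,[[263,149],[364,150],[361,247],[268,247]],.1),plane(C,[[263,149],[364,150],[361,247],[268,247]],.1).mean(0))
E
```

```text
1474 [0.542  0.3411 0.1825] ((541.2298583984375, 340.87481689453125), (27.68525505065918, 27.721405029296875), 10.441567420959473) [291 200] [329 238]
[[0.5402 0.3396 0.182 ]]
[[0.576  0.3927 0.1   ]
 [0.5932 0.3051 0.1   ]
 [0.505  0.2872 0.1   ]
 [0.4872 0.3732 0.1   ]] [0.5403 0.3395 0.1   ]
```

View pics/w6c.png

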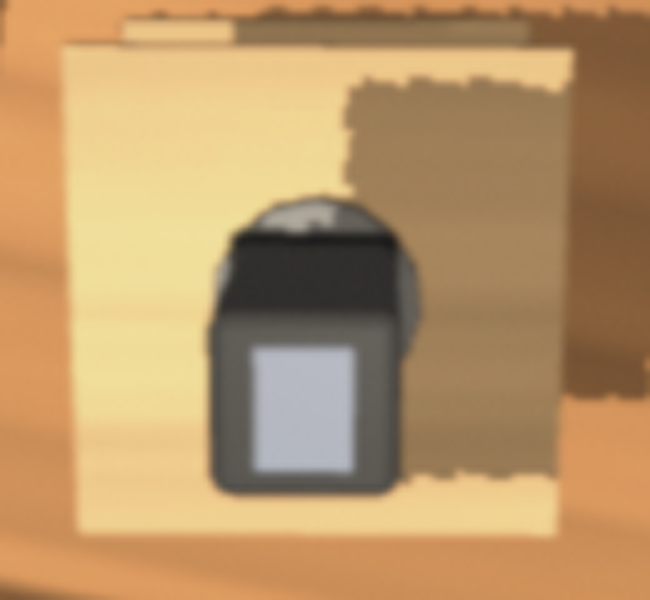

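The pen's top sits at about (311,221), with its faces parallel to the jaws. I'll go down to it and grip.

jog_arm:
  targets:
    - {"xyz": [0.11, -0.34, 0.5], "turn": 0}
    - {"xyz": [0.11, -0.34, 2], "turn": 0}
    - {"xyz": [0.11, -0.34, 3.5], "turn": 0}
    - {"xyz": [0.11, -0.34, 5], "turn": 0}
    - {"xyz": [0.11, -0.34, 6], "turn": 0}
    - {"xyz": [0.11, -0.34, 6.8], "turn": 0}
    - {"xyz": [0.11, -0.34, 6.8], "turn": 0}
    - {"xyz": [0.11, -0.34, 6.8], "turn": 0}
    - {"xyz": [0.11, -0.34, 6.8], "turn": 0}

```text
time: 7.38
position: [0.5407, 0.3423, 0.1307]
tcp_rot: [-0.0, 0.995, 0.103, 0.001]
contact_force: [0.8, -0.3, 0.2]
grip_width: 0.069
```

jog_arm:
  targets:
    - {"xyz": [0, 0, 0], "turn": 0}
    - {"xyz": [0, 0, 0], "turn": 0}
    - {"xyz": [0, 0, 0], "turn": 0}
    - {"xyz": [0, 0, 0], "turn": 0}
    - {"xyz": [0, 0, 0], "turn": 0}
    - {"xyz": [0, 0, 0], "turn": 0}
    - {"xyz": [0, 0, 0], "turn": 0}
  claw: 0.2
  force: 12

```text
time: 7.97
position: [0.5402, 0.3417, 0.1296]
tcp_rot: [0.0, 0.995, 0.104, 0.0]
contact_force: [0.1, 0.1, -0.0]
grip_width: 0.0279
```

```bash
python3 - <<'E'
from h import *
go([.5405,.340,.13],12)
E
```

```text
t 7.97 pos [0.5402 0.3417 0.1296] yaw 11.89 zaxis [ 0.0002 -0.0005 -1.    ] F [ 0.1316  0.1008 -0.0049] w 0.027898182424058077 j [-0.4114  0.5755 -0.3578  1.6239  0.2315  0.9844 -2.2084]
shift [-0.0006  0.0681 -0.0179] turn -0.0018910224182020366
```

Gripped at 28 mm. The tool can only stay vertical, so I'll raise the pen 50 mm with its nose still in the hole. Then I'll move toward −x, so that the hole's edge turns the pen about 20° between the pads.

jog_arm:
  targets:
    - {"xyz": [0, 0, -0.7], "turn": 0}
    - {"xyz": [0, 0, -1.4], "turn": 0}
    - {"xyz": [0, 0, -2], "turn": 0}
    - {"xyz": [0, 0, -2], "turn": 0}
    - {"xyz": [-0.2, 0, -2], "turn": 0}
    - {"xyz": [-0.4, 0, -2], "turn": 0}
    - {"xyz": [-0.6, 0, -2], "turn": 0}
    - {"xyz": [-0.6, 0, -2], "turn": 0}

```text
time: 8.63
position: [0.524, 0.3383, 0.1786]
tcp_rot: [0.001, 0.995, 0.104, -0.001]
contact_force: [0.9, 0.5, -2.2]
grip_width: 0.0281
```

```bash
python3 - <<'E'
from h import *
go([.5405,.340,.18],12)
p,d=ctrl.read_camera("scene");cv2.imwrite("pics/s7.png",cv2.resize(p[180:330,420:560],(560,600),interpolation=cv2.INTER_CUBIC))
E
```

```text
t 8.63 pos [0.524  0.3383 0.1786] yaw 11.94 zaxis [-0.0013 -0.0013 -1.    ] F [ 0.9472  0.5294 -2.1792] w 0.028059913164738007 j [-0.4061  0.5066 -0.3741  1.6102  0.2042  1.0655 -2.1995]
shift [ 0.6608  0.069  -0.0577] turn -0.001132344124456862
```

View pics/s7.png

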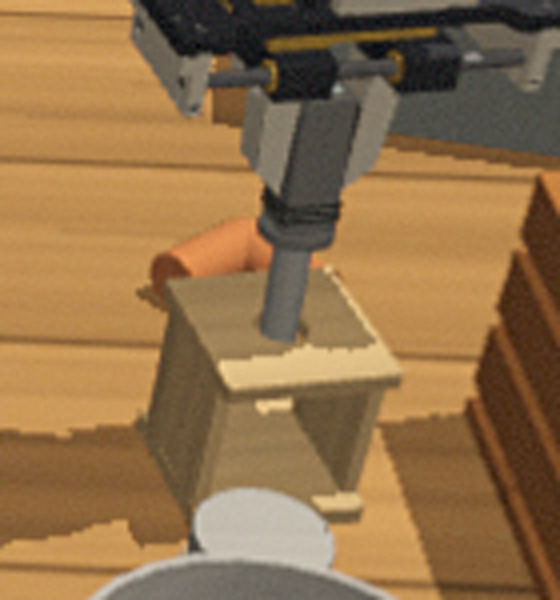

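jog_arm:
  targets:
    - {"xyz": [-0.25, 0, 0], "turn": 0}
    - {"xyz": [-0.5, 0, 0], "turn": 0}
    - {"xyz": [-0.75, 0, 0], "turn": 0}
    - {"xyz": [-0.95, 0, 0], "turn": 0}
    - {"xyz": [-0.95, 0, 0], "turn": 0}
    - {"xyz": [-0.95, 0, 0], "turn": 0}

```text
time: 9.18
position: [0.5013, 0.334, 0.1796]
tcp_rot: [0.0, 0.995, 0.104, -0.0]
contact_force: [0.6, -0.5, -2.6]
grip_width: 0.0278
```

```bash
python3 - <<'E'
from h import *
go([.5405,.340,.18],12)
p,d=ctrl.read_camera("scene");cv2.imwrite("pics/s8.png",cv2.resize(p[180:330,420:560],(560,600),interpolation=cv2.INTER_CUBIC))
p,d=ctrl.read_camera("wrist");cv2.imwrite("pics/w8.png",p)
E
```

```text
t 9.18 pos [0.5013 0.334  0.1796] yaw 11.93 zaxis [-0.0008 -0.0003 -1.    ] F [ 0.6035 -0.4503 -2.6303] w 0.027756047937186293 j [-0.4093  0.4731 -0.3826  1.6647  0.1978  1.043  -2.2166]
shift [ 1.5859  0.0883 -0.0191] turn -0.00122611756665902
```

View pics/s8.png

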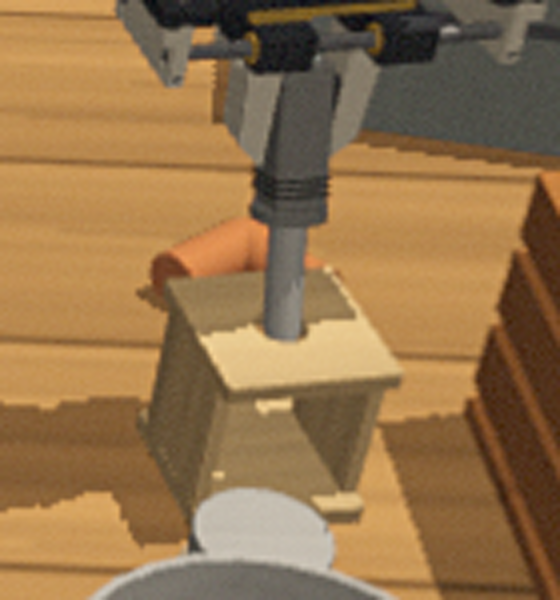

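View pics/w8.png

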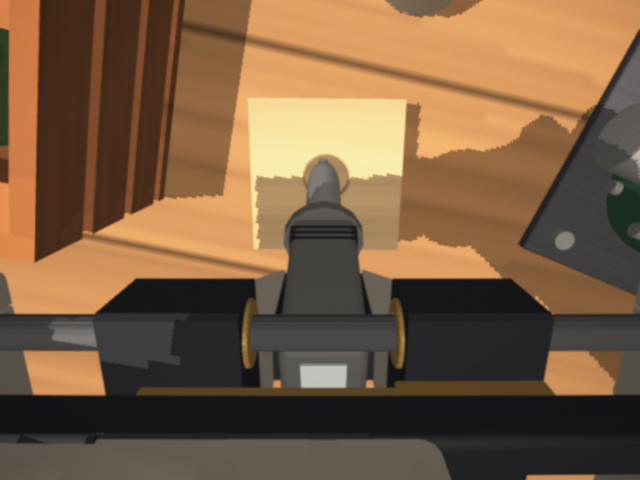

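The pen now leans: in the wrist view its nose runs from the collar at (323,235) to its end at (323,160) in the hole. I'll clamp harder, lift clear and measure the tilt.

jog_arm:
  targets:
    - {"xyz": [0, 0, 0], "turn": 0}
    - {"xyz": [0, 0, 0], "turn": 0}
    - {"xyz": [0, 0, 0], "turn": 0}
    - {"xyz": [0, 0, -0.8], "turn": 0}
    - {"xyz": [0, 0, -1.8], "turn": 0}
    - {"xyz": [0, 0, -2.8], "turn": 0}
    - {"xyz": [0, 0, -3.6], "turn": 0}
    - {"xyz": [0, 0, -3.6], "turn": 0}
    - {"xyz": [0, 0, -3.6], "turn": 0}
  force: 40

```text
time: 10.03
position: [0.5025, 0.3344, 0.2702]
tcp_rot: [-0.001, 0.995, 0.104, 0.001]
contact_force: [0.0, 0.1, -1.9]
grip_width: 0.0281
```

```bash
python3 - <<'E'
from h import *
go([.5405,.340,.18],12)
for n in("wrist","scene"):
    p,d=ctrl.read_camera(n);cv2.imwrite(f"pics/{n}9.png",p);np.save(f"pics/{n}9.npy",d)
p=cv2.imread("pics/scene9.png");cv2.imwrite("pics/s9.png",cv2.resize(p[150:300,420:560],(560,600),interpolation=cv2.INTER_CUBIC))
E
```

```text
t 10.03 pos [0.5025 0.3344 0.2702] yaw 11.90 zaxis [ 0.0017  0.0013 -1.    ] F [ 0.0239  0.059  -1.857 ] w 0.028065923266204575 j [-0.4006  0.4013 -0.3934  1.5404  0.1599  1.2296 -2.1822]
shift [1.5264 0.098  3.6127] turn -0.0017652605266547166
```

View pics/s9.png

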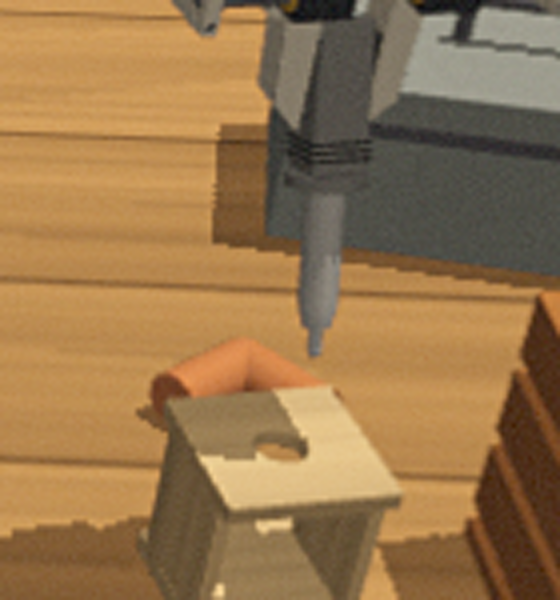

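View pics/wrist9.png

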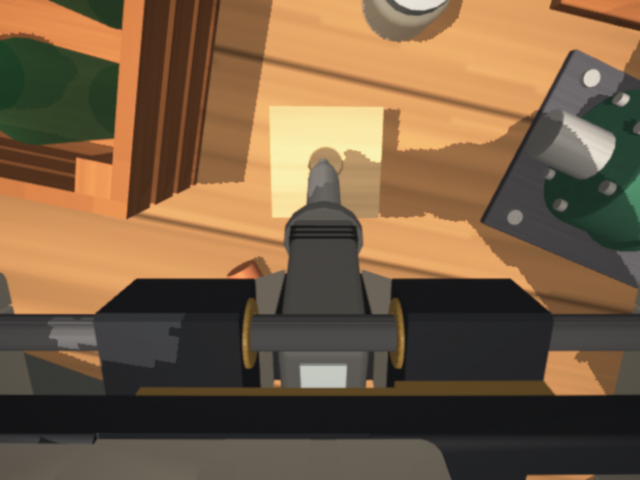

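```bash
python3 - <<'E'
from h import *
s=ctrl.read_state();q=s["tcp_rot"];R=Ro.from_quat([q[1],q[2],q[3],q[0]]).as_matrix()
G=s["position"]-.019*R[:,2];W=cal("wrist");S=cal("scene")
for th in (14,17,20,23,26):
    t=np.radians(th);ax=-np.sin(t)*R[:,0]-np.cos(t)*R[:,2]  # pen z up
    f=lambda z:G+ax*(z-.1186)
    X=[f(-.016),f(0),f(.07)]
    print(th,"scene",proj(S,X).round(1).tolist(),"wrist",proj(W,X).round(1).tolist())
p=cv2.imread("pics/wrist9.png");cv2.imwrite("pics/w9c.png",cv2.resize(p[130:270,260:390],None,fx=4.2,fy=4.2,interpolation=cv2.INTER_CUBIC))
for n,C,(x0,x1,y0,y1) in(("scene",S,(485,515,185,240)),("wrist",W,(295,345,155,240))):
    d=np.load(f"pics/{n}9.npy");uv,P=cloud(C,d)
    m=(uv[:,0]>=x0)&(uv[:,0]<x1)&(uv[:,1]>=y0)&(uv[:,1]<y1);L=(P[m]-G)@R;k=(abs(L[:,1])<.012)&(L[:,2]>.045)&(L[:,2]<.115)&(abs(L[:,0])<.08);L=L[k]
    for z in np.arange(.045,.115,.01):
        b=L[(L[:,2]>=z)&(L[:,2]<z+.01)]
        if len(b)>3:print(n,z,len(b),"x min/med/max",np.percentile(b[:,0],[5,50,95]),"y",np.median(b[:,1]))
E
```

```text
14 scene [[495.1, 236.2], [495.9, 228.6], [499.5, 194.5]] wrist [[323.3, 181.1], [323.4, 190.6], [323.5, 248.2]]
17 scene [[496.7, 237.4], [497.3, 229.7], [500.1, 194.9]] wrist [[323.3, 171.4], [323.4, 181.8], [323.5, 243.9]]
20 scene [[498.3, 238.5], [498.8, 230.6], [500.8, 195.1]] wrist [[323.3, 161.7], [323.4, 172.9], [323.5, 239.6]]
23 scene [[500.0, 239.3], [500.3, 231.3], [501.4, 195.4]] wrist [[323.3, 152.0], [323.4, 164.0], [323.5, 235.5]]
26 scene [[501.7, 240.1], [501.8, 231.9], [502.0, 195.5]] wrist [[323.3, 142.1], [323.4, 155.2], [323.5, 231.5]]
scene 0.045 48 x min/med/max [0.0212 0.0287 0.0324] y 0.004638247535341105
scene 0.055 52 x min/med/max [0.0238 0.0304 0.0342] y 0.004988847340557996
scene 0.065 62 x min/med/max [0.0254 0.033  0.0392] y 0.004448955278497826
scene 0.07500000000000001 54 x min/med/max [0.0306 0.0375 0.042 ] y 0.004566045672930643
scene 0.085 54 x min/med/max [0.0346 0.041  0.0452] y 0.004374645515950501
scene 0.095 48 x min/med/max [0.0349 0.044  0.0477] y 0.0034504581655505056
scene 0.10500000000000001 27 x min/med/max [0.0383 0.0438 0.0475] y 0.004689814247636027
wrist 0.055 152 x min/med/max [0.032  0.0338 0.0352] y -0.0004896918623908338
wrist 0.065 302 x min/med/max [0.0317 0.0357 0.0382] y -0.0004952792972634006
wrist 0.07500000000000001 283 x min/med/max [0.0337 0.0391 0.0417] y -0.00023179570352854564
wrist 0.085 242 x min/med/max [0.0365 0.0424 0.045 ] y -0.00022724648820626292
wrist 0.095 139 x min/med/max [0.0395 0.0453 0.047 ] y -0.0008170333583203964
wrist 0.10500000000000001 40 x min/med/max [0.0442 0.0471 0.0479] y -0.0008405242367785304
```

View pics/w9c.png

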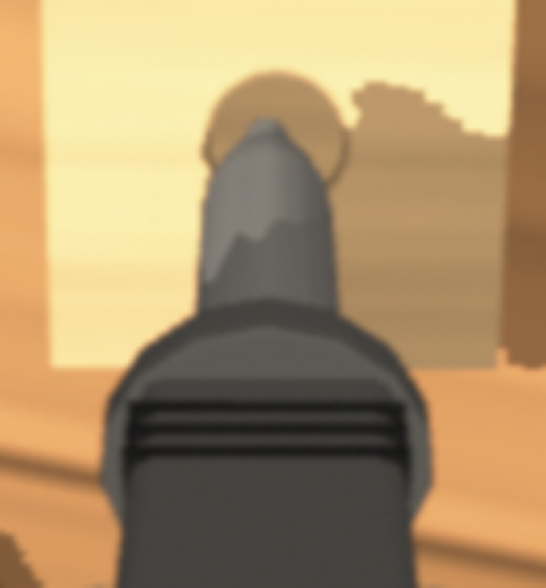

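```bash
python3 - <<'E'
from h import *
go([.505,.0297,.30],-10.3)
E
```

```text
t 10.13 pos [0.5016 0.3335 0.2681] yaw 11.90 zaxis [-0.0015 -0.0013 -1.    ] F [-0.8719  0.1961 -1.9779] w 0.02795198472042978 j [-0.4006  0.4031 -0.3929  1.5429  0.16    1.2294 -2.1822]
shift [-2.3769 11.9192 -1.2598] turn 0.38751321237945613
```

jog_arm:
  targets:
    - {"xyz": [0, 0, -0.8], "turn": 0}
    - {"xyz": [-0.2, 0.7, -1.3], "turn": 0.05}
    - {"xyz": [-0.5, 2, -1.3], "turn": 0.1}
    - {"xyz": [-0.8, 3.5, -1.3], "turn": 0.15}
    - {"xyz": [-1.1, 5, -1.3], "turn": 0.2}
    - {"xyz": [-1.4, 6.5, -1.3], "turn": 0.25}
    - {"xyz": [-1.7, 8, -1.3], "turn": 0.3}
    - {"xyz": [-2, 9.5, -1.3], "turn": 0.35}
    - {"xyz": [-2.2, 10.8, -1.3], "turn": 0.387}
    - {"xyz": [-2.38, 11.9, -1.3], "turn": 0.387}

```text
time: 10.97
position: [0.5043, 0.0273, 0.3006]
tcp_rot: [0.001, 0.996, -0.092, -0.001]
contact_force: [0.7, 0.7, -1.4]
grip_width: 0.0279
```

jog_arm:
  targets:
    - {"xyz": [0, 0, 0], "turn": 0}
    - {"xyz": [0, 0, 0.3], "turn": 0}
    - {"xyz": [0, 0, 0.6], "turn": 0}
    - {"xyz": [0, 0, 0.6], "turn": 0}
    - {"xyz": [0, 0, 0.6], "turn": 0}
    - {"xyz": [0, 0, 0.6], "turn": 0}

```text
time: 11.47
position: [0.505, 0.0317, 0.2866]
tcp_rot: [-0.0, 0.996, -0.089, -0.0]
contact_force: [-0.5, 0.0, -1.5]
grip_width: 0.0277
```

```bash
python3 - <<'E'
from h import *
go([.505,.0297,.285],-10.3)
for n in("wrist","scene","top"):
    p,d=ctrl.read_camera(n);cv2.imwrite(f"pics/{n}10.png",p);np.save(f"pics/{n}10.npy",d)
p=cv2.imread("pics/scene10.png");cv2.imwrite("pics/s10.png",cv2.resize(p[150:300,270:410],(560,600),interpolation=cv2.INTER_CUBIC))
E
```

```text
t 11.47 pos [0.505  0.0317 0.2866] yaw -10.16 zaxis [-0.0008  0.0001 -1.    ] F [-0.5202  0.0117 -1.5249] w 0.027728842952059532 j [ 0.0083  0.2077 -0.2127  1.7514  0.0466  1.1882 -1.9655]
shift [0.0129 0.0788 0.0632] turn 0.0024912009193260505
```

View pics/s10.png

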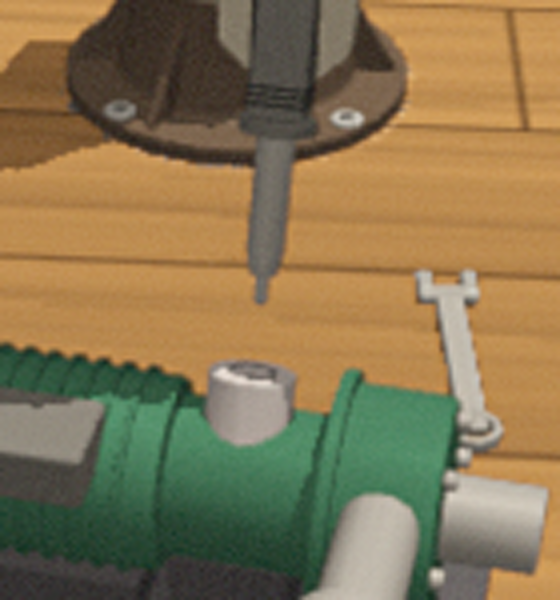

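View pics/wrist10.png

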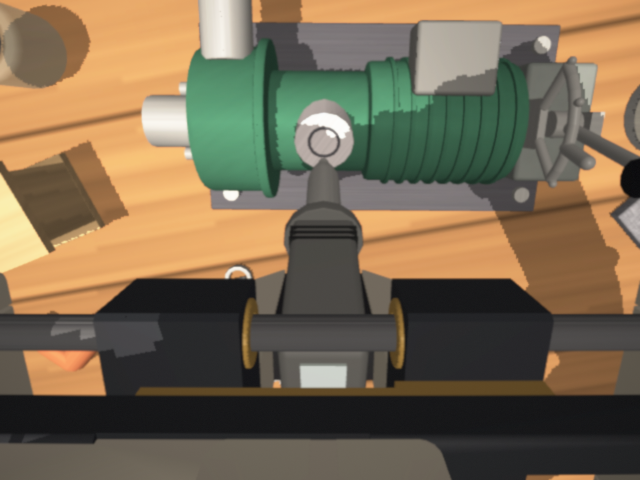

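```bash
python3 - <<'E'
from h import *
p=cv2.imread("pics/wrist10.png");cv2.imwrite("pics/w10c.png",cv2.resize(p[90:210,260:390],None,fx=5,fy=5,interpolation=cv2.INTER_CUBIC))
p=cv2.imread("pics/scene10.png");cv2.imwrite("pics/s10c.png",cv2.resize(p[205:265,305:365],None,fx=10,fy=10,interpolation=cv2.INTER_CUBIC))
E
```

```text
(no output)
```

View pics/w10c.png

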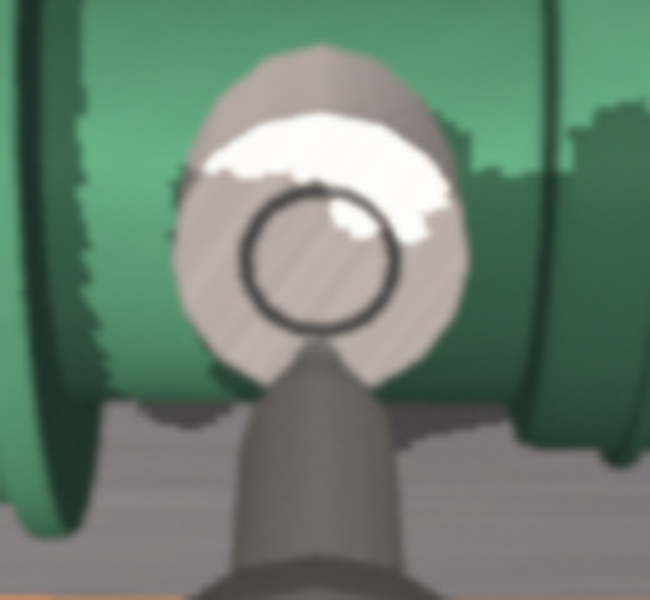

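View pics/s10c.png

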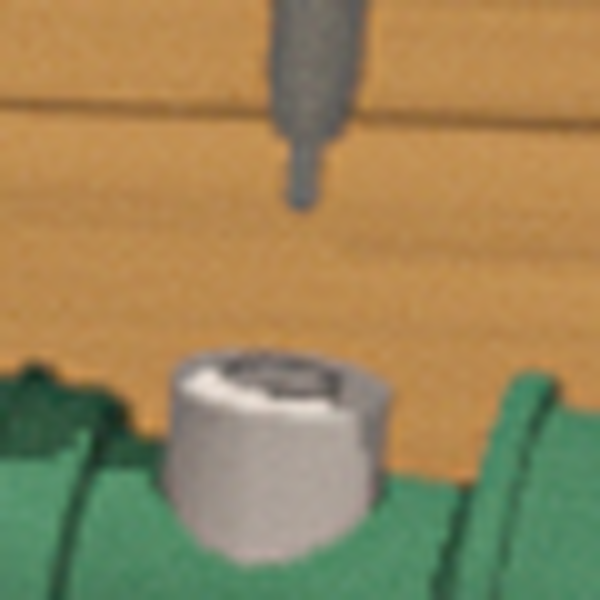

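```bash
python3 - <<'E'
from h import *
s=ctrl.read_state();q=s["tcp_rot"];R=Ro.from_quat([q[1],q[2],q[3],q[0]]).as_matrix()
W=cal("wrist");S=cal("scene")
pad,e=tri(W,[324,141.8],S,[333.2,242.7]);tip,e2=tri(W,[323.6,159],S,[335.2,225.6])
print("pad",pad,e,"tip",tip,e2,"TCP",s["position"])
print("padW",plane(W,[324,141.8],.145),"padS",plane(S,[333.2,242.7],.145))
G=s["position"]-.019*R[:,2]
l=(tip-G)@R;print("tip in tool from G",l,np.degrees(np.arctan2(l[0],l[2])),np.linalg.norm(l))
for th in(20,21):
    t=np.radians(th);X=G+.1346*(np.sin(t)*R[:,0]+np.cos(t)*R[:,2]);print(th,X,proj(W,X),proj(S,X))
print("pad - tip (tool)",(pad-tip)@R)
# line of pen: extend axis to pad
E
```

```text
pad [0.5615 0.0212 0.1447] 0.000602022158734123 tip [0.5523 0.0234 0.1792] 0.0009633414131803265 TCP [0.5054 0.0312 0.2872]
padW [[0.5615 0.0208 0.145 ]] padS [[0.5618 0.0216 0.145 ]]
tip in tool from G [ 0.0475 -0.0007  0.127 ] 20.500110968241128 0.1355425995428288
20 [0.5508 0.023  0.1797] [[323.6539 161.4528]] [[334.6496 224.9355]]
21 [0.5529 0.0226 0.1805] [[323.6543 158.2009]] [[334.4369 225.2061]]
pad - tip (tool) [0.0094 0.0006 0.0345]
```

jog_arm:
  targets:
    - {"xyz": [0.1, 0.02, 0.4], "turn": 0}
    - {"xyz": [0.2, 0.02, 0.8], "turn": 0}
    - {"xyz": [0.31, 0.02, 1.19], "turn": 0}
    - {"xyz": [0.31, 0.02, 1.19], "turn": 0}
    - {"xyz": [0.31, 0.02, 1.19], "turn": 0}
    - {"xyz": [0.31, 0.02, 1.19], "turn": 0}

```text
time: 12.12
position: [0.5128, 0.0287, 0.2571]
tcp_rot: [0.0, 0.996, -0.09, -0.0]
contact_force: [-0.4, -0.7, -1.7]
grip_width: 0.0281
```

```bash
python3 - <<'E'
from h import *
go([.5165,.0295,.248],-10.3)
print(np.mean([ (ctrl.read_camera("wrist"),ctrl.read_state()["contact_force"])[1] for _ in range(4)],0))
p,d=ctrl.read_camera("wrist");cv2.imwrite("pics/w11c.png",cv2.resize(p[90:210,260:390],None,fx=5,fy=5,interpolation=cv2.INTER_CUBIC))
p,d=ctrl.read_camera("scene");cv2.imwrite("pics/s11c.png",cv2.resize(p[205:265,305:365],None,fx=10,fy=10,interpolation=cv2.INTER_CUBIC))
go([.5165,.0295,.248],-10.3)
E
```

```text
t 12.12 pos [0.5128 0.0287 0.2571] yaw -10.27 zaxis [-0.0004  0.     -1.    ] F [-0.4355 -0.6937 -1.6891] w 0.028123199919694447 j [ 0.0104  0.242  -0.2097  1.7822  0.0553  1.1235 -1.9674]
shift [ 0.1411 -0.0561  0.3633] turn 0.0004692887624316121
[ 0.1694  0.0295 -2.1486]
t 12.42 pos [0.5129 0.0288 0.2576] yaw -10.27 zaxis [ 0.0006  0.     -1.    ] F [ 0.2426  0.0448 -2.848 ] w 0.02775692957514296 j [ 0.0104  0.2411 -0.2098  1.7821  0.0553  1.1235 -1.9674]
shift [ 0.1369 -0.0542  0.3826] turn 0.0005072653062884969
```

View pics/w11c.png

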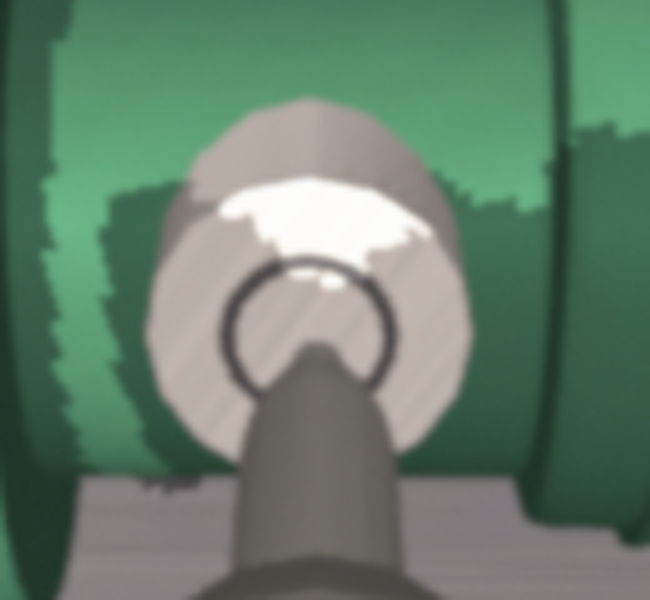

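View pics/s11c.png

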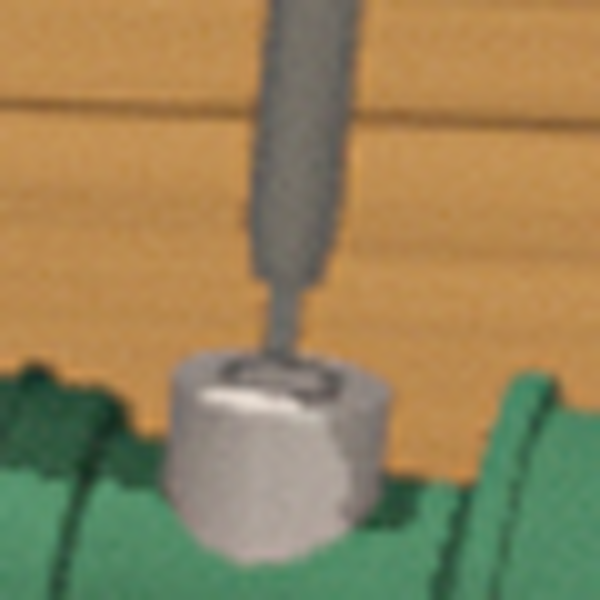

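```bash
python3 - <<'E'
from h import *
s=ctrl.read_state();q=s["tcp_rot"];R=Ro.from_quat([q[1],q[2],q[3],q[0]]).as_matrix()
W=cal("wrist");S=cal("scene")
pad,e=tri(W,[322,157.6],S,[333.2,242.7]);tip,e2=tri(W,[323.6,159.2],S,[333.2,240.8])
print("pad",pad,e,"tip",tip,e2)
d=(pad-tip)@R;print("tool diff",d,"along n",d@[.342,0,.94],"inplane",d@[.94,0,-.342])
E
```

```text
pad [0.5604 0.0215 0.144 ] 0.00021718079153985634 tip [0.5595 0.0209 0.1479] 0.0007679647379472997
tool diff [ 0.0008 -0.0007  0.004 ] along n 0.003980038024614402 inplane -0.0006239589390733339
```

Tip is about 4 mm off the face and within 1 mm of the ring centre: wrist view ring (322,158), tip (324,159). Pressing in slowly.

jog_arm:
  targets:
    - {"xyz": [0.02, -0.02, 0.06], "turn": 0}
    - {"xyz": [0.04, -0.02, 0.12], "turn": 0}
    - {"xyz": [0.06, -0.02, 0.18], "turn": 0}
    - {"xyz": [0.09, -0.02, 0.24], "turn": 0}
    - {"xyz": [0.11, -0.02, 0.3], "turn": 0}
    - {"xyz": [0.12, -0.02, 0.34], "turn": 0}
    - {"xyz": [0.12, -0.02, 0.34], "turn": 0}
    - {"xyz": [0.12, -0.02, 0.34], "turn": 0}
    - {"xyz": [0.12, -0.02, 0.34], "turn": 0}
    - {"xyz": [0.12, -0.02, 0.34], "turn": 0}

```text
time: 13.25
position: [0.5158, 0.0287, 0.2489]
tcp_rot: [-0.0, 0.996, -0.089, 0.0]
contact_force: [-2.4, 0.8, 0.4]
grip_width: 0.0283
```

```bash
cat > chk.py <<'E'
from h import *
import sys
k=sys.argv[1]
go([.5165,.0295,.248],-10.3)
F=[]
for i in range(5):
    p,d=ctrl.read_camera("wrist");F.append(ctrl.read_state()["contact_force"])
    
q,_=ctrl.read_camera("scene");F.append(ctrl.read_state()["contact_force"])
print("F",np.mean(F,0),np.std(F,0))
cv2.imwrite(f"pics/w{k}c.png",cv2.resize(p[90:210,260:390],None,fx=5,fy=5,interpolation=cv2.INTER_CUBIC))
cv2.imwrite(f"pics/s{k}c.png",cv2.resize(q[205:265,305:365],None,fx=10,fy=10,interpolation=cv2.INTER_CUBIC))
cv2.imwrite(f"pics/s{k}.png",q)
go([.5165,.0295,.248],-10.3)
E
python3 chk.py 12
```

```text
t 13.25 pos [0.5158 0.0287 0.2489] yaw -10.27 zaxis [ 0.0001  0.     -1.    ] F [-2.4319  0.7556  0.4133] w 0.028266343215966206 j [ 0.0097  0.2533 -0.2091  1.7884  0.0583  1.1057 -1.9691]
shift [ 0.0224 -0.0352  0.034 ] turn 0.0005447916269464346
F [-1.4874  0.7387  0.8129] [0.317  0.4685 0.2806]
t 13.55 pos [0.5158 0.0287 0.2488] yaw -10.27 zaxis [ 0.0001  0.     -1.    ] F [-0.9508  1.1683  0.6761] w 0.02780250146066911 j [ 0.0097  0.2534 -0.2091  1.7885  0.0583  1.1056 -1.9692]
shift [ 0.0213 -0.0349  0.0309] turn 0.0005140223549868696
```

View pics/w12c.png

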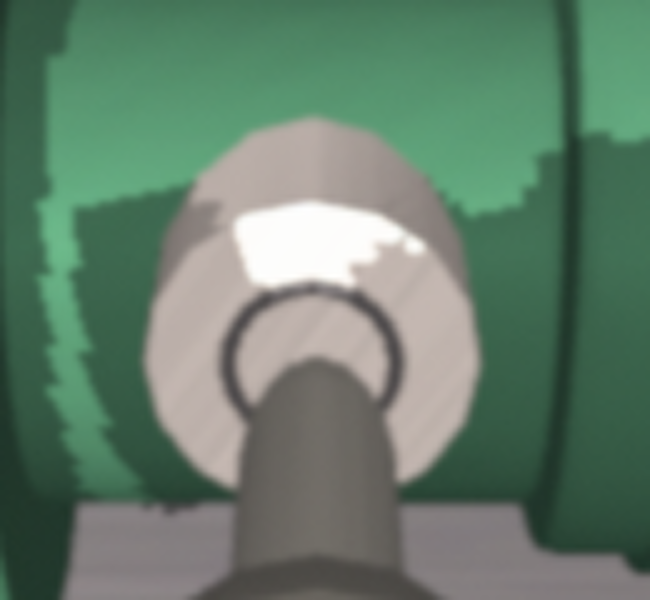

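View pics/s12c.png

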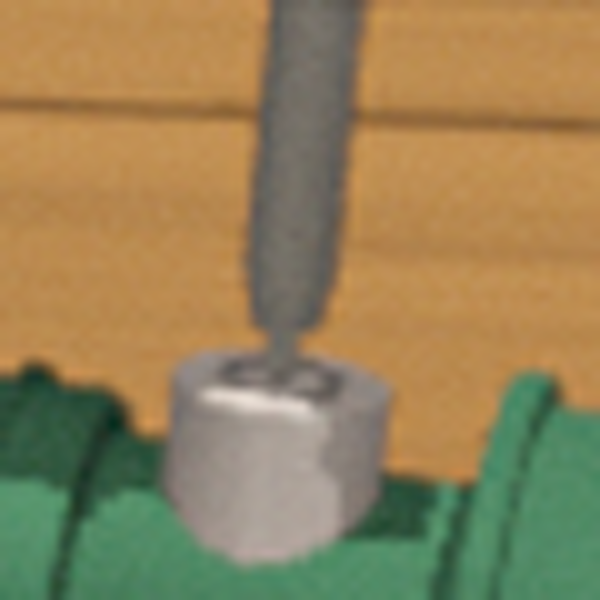

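View pics/s12.png

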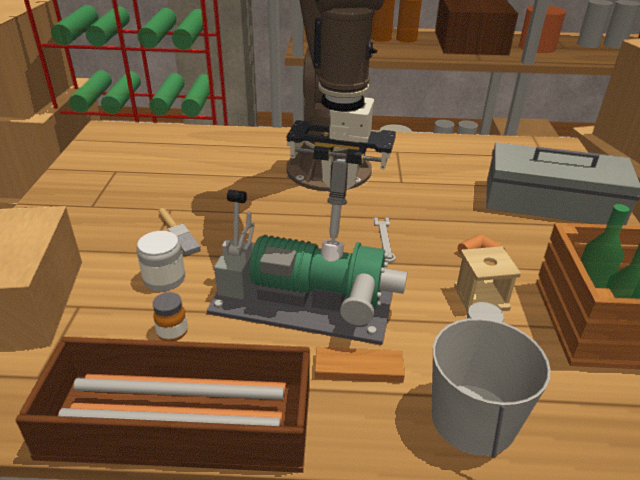

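```bash
python3 - <<'E'
from h import *
for n in("s4","s12"):
    s=cv2.imread(f"pics/{n}.png");m=s[180:215,220:260].max(2)<60;v,u=np.nonzero(m);print(n,u.mean()+220,v.mean()+180,len(u))
S=cal("scene");s=ctrl.read_state();q=s["tcp_rot"];R=Ro.from_quat([q[1],q[2],q[3],q[0]]).as_matrix();G=s["position"]-.019*R[:,2]
W=cal("wrist");X=tri(W,[323.6,162.5],S,[305+28.5,205+33.0])
for th in(18,20,22):
    t=np.radians(th);a=np.sin(t)*R[:,0]+np.cos(t)*R[:,2];print(th,proj(S,[G+.1186*a,G+.0486*a]).tolist(),proj(W,G+.1186*a))
E
```

```text
s4 236.20725388601036 196.10880829015545 193
s12 236.51401869158877 196.1355140186916 214
18 [[333.7925662289462, 235.6384868754839], [337.2262019366468, 201.16106265144327]] [[323.7126 178.5873]]
20 [[333.411530610518, 236.20112160501847], [337.07215813751606, 201.34594604906243]] [[323.7138 172.674 ]]
22 [[333.0352715362595, 236.69679366748852], [336.92082438532276, 201.50129800926314]] [[323.7154 166.7541]]
```

The tilt hasn't changed (the collar sits in the same place in the wrist pictures), the lever's bar hasn't moved, at (236,196), and the bystanders look untouched. Handing in.

```bash
python3 -c "
from h import *
print(ctrl.finish_job())
go([.5165,.0295,.248],-10.3)"
```

```text
the job is handed in; nothing more can be done
None
the job is handed in; nothing more can be done
```

I set the lever near idle and let it go, then pressed the pen on the ringed spot. The job was handed in at about 13.6 s with the pen still held there; no verdict was reported.

**Lever:** I pinched the bar, swung it along its arc and released it. Afterwards it read 0.51–0.54 in three camera views, against 0.50 for idle. The arm's own position had suggested about 0.48, so the two disagree by a few hundredths of a radian. I left it there, and the last picture shows it had not moved since.

**Pen tilt:** The tool stays vertical, so I used the edge of the stand's hole to turn the pen in the jaws, then clamped it at 40 N. Two camera views put the tilt at about 20.5° (the pad is at 20°). I did not re-measure it after pressing, but the wrist pictures showed no change.

**Pen on the spot:** The tip was within about 1 mm of the ring's centre just before contact.

| Check of the push | Result | Half-way |
|---|---|---|
| Force change along the pad's normal | about 3.0 N (4.7 mm) | 3.2 N (5 mm) |
| Distance moved after contact | about 5.3 mm | 5 mm |

**Other things on the bench:** In the last scene picture they look as they did at the start.

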